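Load and start the scraper dryer

TASK

Get the scraper dryer ready and start it: first set the drip tray on its outlined mark in front of the drying rack, then take every scraper off its peg, lifting it over the peg's upturned tip without wrenching the pegs, and stand it in a bay of its own on the rack's narrow ledge, handle up and blade flat against the sloping back; last of all, with all scrapers in place, push the blower lever fully over to on. Let no scraper fall, leave the cake, bowl and palette knife alone, and put the tray back if it gets knocked off its mark.

Things in the scene. Friction and masses are not known exactly. Their poses are not given: they have to be found in the camera images.
- scraper0_mid (a point): Dough scraper (3 to 5 alike; None if absent), about 120 g, sizes in mm: upright blade 64 wide, 4 thick, 100 high; on top a black bar handle 64 wide, 18 thick, 38 high. Below the handle the blade has a hang slot 22 wide, 40 high; the handle's underside rests on the peg in it. Point: centre, 69 above the lower edge, 50 below the handle's middle. Axes: x thickness, y along handle, z up to handle.
- scraper1_mid (a point): Centre of the second scraper, same as scraper0 in all. At the start each present scraper hangs square on a peg of its own, at about x = 60 mm of the peg rack's frame, the handle's underside 188 mm above the table.
- scraper2_mid (a point): Centre of the third scraper, same as scraper0. To come off its peg, a scraper must be lifted by more than 14 mm (at most 34, where the slot's lower end meets the peg; 22 is good) and slid level along the rack's -x by 65 mm or more, past the tip.
- scraper3_mid (a point): Centre of scraper number 4, same as scraper0.
- scraper4_mid (a point): Centre of scraper number 5, same as scraper0.
- pegs: Fixed peg rack, sizes in mm. Origin on the table. Five steel pegs at y = -160, -80, 0, 80, 160, all pointing along -x, roughly to the robot: level rods 6 thick, axis 185 above the table, from a cross rail (12 thick) at x = 108 to x = 16, then turned up to a tip at x = 10, top 17 above the axis. Nothing stands above the pegs' height but the tips and scrapers.
- dryer: Fixed drying rack, sizes in mm. Origin on the table, z up; its open side looks along +x, away from the robot. Steel back panel rising 75 from a ledge, leaning 0.35 rad with its top towards -x; the ledge is square to it, 22 deep with a 6 high lip. Five bays 77 wide between 14 high dividers. White body to z 58 below and behind; end plates 145 high at y = -206 and 206.
- bay0 (a point): Inner corner of bay 0, mid-width, where ledge and panel meet: x = -15, y = -160, z = 75 mm of the drying rack's frame, whose axes it shares. A scraper stands here with its lower edge on the ledge and its blade flat on the panel, handle above the panel's top and clear of it, tilted 0.35 rad; its centre is then at x = -37, z = 140 of that frame.
- bay1 (a point): Inner corner of bay 1, mid-width, where ledge and panel meet: x = -15, y = -80, z = 75 mm of the drying rack's frame, whose axes it shares.
- bay2 (a point): Inner corner of bay 2, mid-width, where ledge and panel meet: x = -15, y = 0, z = 75 mm of the drying rack's frame, whose axes it shares.
- bay3 (a point): Inner corner of bay 3, mid-width, where ledge and panel meet: x = -15, y = 80, z = 75 mm of the drying rack's frame, whose axes it shares.
- bay4 (a point): Inner corner of bay 4, mid-width, where ledge and panel meet: x = -15, y = 160, z = 75 mm of the drying rack's frame, whose axes it shares.
- tray_mid (a point): Drip tray, about 300 g, sizes in mm: open sheet-metal tray 80 (its x) by 120 (its y), 35 high, walls 4, with a fixed carrying bar over it along its y: 120 long, 12 wide, 10 high, from 75 to 85 above its underside, on a strip at each end. Point: centre, 42.5 above the underside, 37.5 below the bar's middle.
- tray_mark (a point): Middle of the tray's mark on the table, a thin dark outline 96 x 132 mm in front of the drying rack, at x = 95, y = 80 mm of the rack's frame, whose axes it shares. The tray's x lies along the rack's x there, either way round.
- lever (a joint): Blower switch: toggle lever on a low white block (70 x 50 x 25 mm) in front of the drying rack; pivot 22 mm above the table at x = 100, y = -60 mm of the rack's frame, axis along its y. 0 rad is off, leaning 0.5 rad towards -x; 1.0 rad is fully on, leaning 0.5 rad towards +x. Stays where left; about 1 N at the tip moves it.
- lever_tip (a point): Centre of the black ball (26 mm across) at the end of the lever, 80 mm from its pivot.
- cake_stand: Bystander: iced cake on a turntable, 210 mm across, 165 high; origin at its foot.
- bowl: Bystander: steel mixing bowl, 190 mm across, 85 high; origin under it.
- palette_knife: Bystander: palette knife lying flat; origin near its middle.
Mind the look-alikes: they are no part of the job. Leave any blue look-alike of the part that bears scraper0_mid alone.

How it is judged:
By the outcome, as a careful person would: the job done as asked, in the order asked, and still so for the second after the job is handed in, with the robot touching nothing.
Of scraper0, scraper1, scraper2, scraper3, scraper4 only 3 to 5 are there at a start; the rules pass over those that are not, and their reading is None.
At some moment in a run one of tray may be knocked a few centimetres aside while the robot is not near it.
It also fails if it takes over 210 s, if anything falls off the work surface, if the arm or the gripper's body presses on something with over 40 N, if the wrist force passes 120 N, or if a joint passes its speed limit or range.

ROBOT

A 6-joint arm with a two-finger parallel gripper is mounted at the origin on the work surface. World frame = base frame: x ahead of the robot, y to its left, z up, the work surface at z = 0. Lengths are in m, angles in degrees, forces in N, time in s.
With the tool pointing down it reaches from about 0.3 to 0.75 m from the base axis. Payload 8.5 kg.
Tool frame: the origin (TCP) lies on the centre line of the jaws, within the pads' length; the fingertips stand 17 mm ahead of it and the grasp point (between the pads) lies 2 mm behind it (env.tcp_to_tips is the distance from the TCP to the fingertips, in m); z points along the fingers, y is the line along which they close (so a half turn about z gives the same grasp; the last joint's range is limited). The gripper opens to 85 mm and grips with 20 to 120 N. Pads are 22 mm wide; open, the fingers measure 114 mm over their backs; the gripper's body (76 mm by 85 mm) begins 54 mm behind the grasp point. The pads swing forward as they close: fully open they stand 13 mm farther back than shut.
Start: joints at [-81.836, 21.807, 74.336, -0, 83.858, -12.336], TCP at [0.193, -0.515, 0.225] pointing down, gripper open.
Joint ranges: [-178.18, 178.18], [-50.72, 133.34], [12.68, 142.11], [-81.47, 261.47], [9.98, 163.14], [-165.26, 165.26]. Speed limits (degrees/s): [136.94, 136.94, 180, 180, 180, 180].

INTERFACE

Orientations are given as a 3x3 rotation matrix whose columns are the frame's x, y, z axes.
In Python, from rig import env gives the robot as it stands. The module is installed in compiled form; this text tells all that it offers.
- The arm moves only by the shell command python3 -m pendant 'ROWS' [FORCE]. ROWS is JSON, a list of rows, each a list of 7 numbers: the opening, from 0 (shut) to 1 (fully open), then the shift along the tool's x, y, z in m, then the turn, a rotation vector about the tool's x, y, z in rad. A call has 1 to 5 rows; each row is the pose to reach, as a shift and turn from the pose commanded when the call began, along the tool's axes at that moment; what a row does not reach only later rows make up. A row lasts 1/8 s, in which the tool goes at most 62.5 mm and 10.7 degrees, less where a joint would pass 70% of its speed; a pose out of reach is approached as far as the arm can. A call with a gripper value outside its range is refused whole. The fingers move at their own pace and stop on an object; FORCE is the grip in N (left out, the last holds). Time passes only in rows, so rows that repeat a pose let the fingers close. It gives the time, the measured TCP pose, the force, the opening and the grip force at its end, in the units of the state.
- env.observe(): the state, without advancing time (a new reading comes with each control period).
- env.get_image(name): name is "scene" or "side" or "wrist"; returns a dict with "image" (384x512x3 uint8, blue, green, red), "fx", "fy", "cx", "cy" (pixels), "pose" (4x4, takes a point from camera to world coordinates). Camera axes: x right, y up, looking along -z (the intrinsics and any distortion apply to the point x, -y, -z); pixel columns grow to the right and rows downward; lengths in m; the calibration is good to about 2 mm. A picture is of the moment at which its call begins. There is no depth.
- env.close_job(): hands the job in; it is judged then, once.
Trained networks look in the newest picture that a camera, given by its name, has taken for a name from the list of things; names that differ only in an ending like _2 or _b are one class to them, and where a whole thing is asked for, a point or a joint stands for the part that bears it (a point fixed in the world has none). Each returns a list of dicts, best first, with "conf" (0 to 1); they miss things now and then, are a little off and sometimes report something else, mostly with a low value. They report only what shows in the picture. A call takes as long as a camera call. They do not tell look-alikes from the thing itself.
- env.find_in(camera, thing): "bbox" ([centre column, centre row, width, height] in pixels, round what is visible of it).
- env.trace(camera, thing): "mask" (384x512 bool, what is visible of it) and "bbox" ([centre column, centre row, width, height] in pixels, round what is visible of it).
- env.tip_of(camera, thing): "centre" ([column, row] in pixels: a listed point, or the origin of a listed thing).
The state is a dict: "time_s": time; "q": joint angles; "qvel": joint speeds; "joint_efforts": joint torques, N m; "position": TCP position; "tool_rot": TCP orientation; "ft_force": force on the tool from outside, world axes, zero at the start; "wrist_torque": the same for the moment, N m; "grip_width": finger opening in m; "gripper_force": force on a finger pad.
Only numpy, scipy, OpenCV 4.12 (cv2) and the standard library are available. Lean on these libraries where they do the work, as an engineer would, in place of code of your own. Each camera call takes 0.05 s, during which the arm holds its last target. There are 200 camera calls.

## Working session

There is one attempt and no reset: what is moved stays moved. The work goes in short steps, Python scripts to look and compute and a shell command to move; the robot and the scene stay as the last step left them, time stands still between calls to the robot, and variables do not carry over. Pictures are saved under pics/ and viewed, at most 14 in all, crops included, and the job is handed in when it is done.

```bash
mkdir -p pics; cat > h.py <<'E'
import numpy as np, cv2
from rig import env
def ray(im,u,v):
    P=np.array(im["pose"]); d=np.array([(u-im["cx"])/im["fx"],-(v-im["cy"])/im["fy"],-1.])
    return P[:3,3],P[:3,:3]@d
def onz(im,u,v,z):
    o,d=ray(im,u,v); return o+d*(z-o[2])/d[2]
def proj(im,p):
    P=np.array(im["pose"]); c=P[:3,:3].T@(np.array(p)-P[:3,3]); return np.array([im["cx"]+im["fx"]*c[0]/-c[2], im["cy"]-im["fy"]*c[1]/-c[2]])
E
python3 - <<'E'
from h import *
for c in ["scene","side"]:
    im=env.get_image(c); cv2.imwrite(f"pics/{c}0.png",im["image"]); print(c,im["fx"],im["cx"],im["cy"],np.round(im["pose"],3).tolist(),[k for k in im])
    for t,z in [("scraper0_mid",.15),("pegs",0),("dryer",0),("bay0",.075),("tray_mid",.0425),("tray_mark",0),("lever_tip",.09),("cake_stand",0),("bowl",0),("palette_knife",0)]:
        for r in env.tip_of(c,t)[:6]: print(t,round(r["conf"],2),np.round(r["centre"]),np.round(onz(im,*r["centre"],z),3))
E
```

```text
scene 485.69504000184764 258.31830811110586 193.07528032859923 [[-0.424, -0.705, 0.569, 1.747], [0.905, -0.317, 0.282, 0.587], [-0.018, 0.634, 0.773, 1.682], [0.0, 0.0, 0.0, 1.0]] ['image', 'fx', 'fy', 'cx', 'cy', 'pose']
scraper0_mid 0.66 [180. 157.] [ 0.575 -0.373  0.15 ]
scraper0_mid 0.46 [161. 166.] [ 0.656 -0.419  0.15 ]
pegs 0.66 [219. 185.] [ 0.54 -0.21  0.  ]
pegs 0.42 [293. 204.] [0.506 0.138 0.   ]
dryer 0.64 [309. 210.] [0.506 0.214 0.   ]
bay0 0.93 [279. 189.] [0.507 0.07  0.075]
bay0 0.85 [349. 212.] [0.501 0.384 0.075]
bay0 0.72 [331. 207.] [0.507 0.307 0.075]
bay0 0.61 [310. 199.] [0.506 0.213 0.075]
tray_mid 0.79 [216. 156.] [ 0.419 -0.289  0.042]
tray_mark 0.89 [318. 235.] [0.611 0.296 0.   ]
tray_mark 0.57 [276. 188.] [0.452 0.032 0.   ]
lever_tip 0.52 [290. 204.] [0.576 0.15  0.09 ]
cake_stand 0.79 [242. 246.] [0.794 0.033 0.   ]
bowl 0.85 [167. 140.] [ 0.389 -0.584  0.   ]
palette_knife 0.68 [402. 221.] [0.396 0.596 0.   ]
side 469.9608992921218 249.93234707583971 194.10229327865522 [[0.958, 0.152, -0.244, 0.22], [-0.288, 0.487, -0.825, -1.321], [-0.007, 0.86, 0.51, 0.934], [0.0, 0.0, 0.0, 1.0]] ['image', 'fx', 'fy', 'cx', 'cy', 'pose']
scraper0_mid 0.71 [281. 249.] [ 0.592 -0.36   0.15 ]
pegs 0.35 [229. 176.] [ 0.626  0.356 -0.   ]
dryer 0.74 [209. 196.] [0.514 0.225 0.   ]
bay0 0.9 [203. 172.] [0.507 0.282 0.075]
bay0 0.8 [216. 200.] [0.506 0.061 0.075]
bay0 0.72 [212. 193.] [0.505 0.117 0.075]
bay0 0.68 [207. 179.] [0.51  0.227 0.075]
bay0 0.66 [197. 160.] [0.502 0.392 0.075]
tray_mid 0.92 [217. 276.] [ 0.423 -0.292  0.042]
tray_mark 0.96 [230. 182.] [0.619 0.31  0.   ]
lever_tip 0.57 [232. 179.] [0.591 0.171 0.09 ]
cake_stand 0.92 [298. 207.] [0.812 0.043 0.   ]
cake_stand 0.35 [247. 194.] [0.655 0.191 0.   ]
bowl 0.71 [234. 373.] [ 0.391 -0.597 -0.   ]
bowl 0.24 [228. 181.] [0.611 0.32  0.   ]
palette_knife 0.51 [165. 157.] [0.396 0.617 0.   ]
```

View pics/scene0.png

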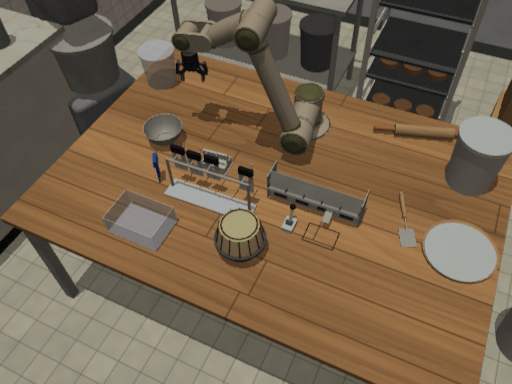

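View pics/side0.png

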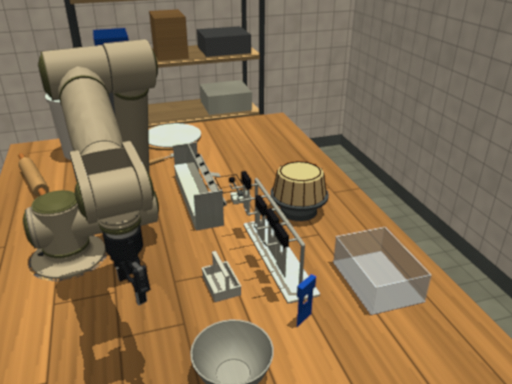

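The scene shows four black-handled scrapers on the rack, at about (177,150), (194,155), (211,160) and (246,172). A blue look-alike stands at (156,166), the tray at (217,160), the mark at (320,236) and the lever at (292,212). The next step is to confirm these in crops.

```bash
python3 - <<'E'
from h import *
o=[]
for c,(x0,y0,x1,y1) in [("scene",(140,130,260,220)),("side",(190,160,330,330))]:
    im=env.get_image(c); g=im["image"]; crop=g[y0:y1,x0:x1]; s=780/(x1-x0) if c=="scene" else 590/(y1-y0)
    cv2.imwrite(f"pics/{c}1.png",cv2.resize(crop,None,fx=s,fy=s,interpolation=cv2.INTER_CUBIC))
    m=(g.max(2)<60).astype(np.uint8); m2=np.zeros_like(m); m2[y0:y1,x0:x1]=m[y0:y1,x0:x1]
    n,l,st,ce=cv2.connectedComponentsWithStats(m2)
    for i in range(1,n):
        if st[i,4]>25: print(c,st[i],np.round(ce[i],1),np.round(onz(im,*ce[i],.207),3))
    for t in ["scraper0_mid","tray_mid","pegs"]:
        for r in env.trace(c,t): print(t,round(r["conf"],2),np.round(r["bbox"]),int(r["mask"].sum()))
E
```

```text
scene [149 132  36  24 228] [171.5 145.1] [ 0.574 -0.405  0.207]
scene [186 150  15  12 118] [193.2 155.4] [ 0.588 -0.289  0.207]
scene [204 154  15  13 128] [210.6 159.4] [ 0.579 -0.21   0.207]
scene [155 163   6  18  35] [157.7 170.9] [ 0.725 -0.378  0.207]
scene [238 166  15  13 125] [245.  171.7] [ 0.582 -0.049  0.207]
scraper0_mid 0.64 [157. 166.   5.  30.] 113
scraper0_mid 0.56 [180. 156.  14.  27.] 238
tray_mid 0.67 [217. 161.  29.  24.] 191
tray_mid 0.58 [245. 178.  12.  21.] 165
pegs 0.85 [208. 184.  94.  52.] 1807
side [241 172  10  18 118] [245.7 180.5] [ 0.58  -0.06   0.207]
side [256 195  33  53 526] [272. 221.] [ 0.585 -0.304  0.207]
side [276 201  49  20 438] [299.2 212.2] [ 0.673 -0.284  0.207]
scraper0_mid 0.77 [307. 300.  22.  52.] 712
scraper0_mid 0.56 [282. 248.  14.  50.] 499
tray_mid 0.97 [221. 280.  39.  48.] 1120
tray_mid 0.65 [299. 193.  59.  65.] 2636
tray_mid 0.22 [208. 186.  75.  88.] 3243
pegs 0.9 [276. 244.  88. 129.] 2548
```

View pics/scene1.png

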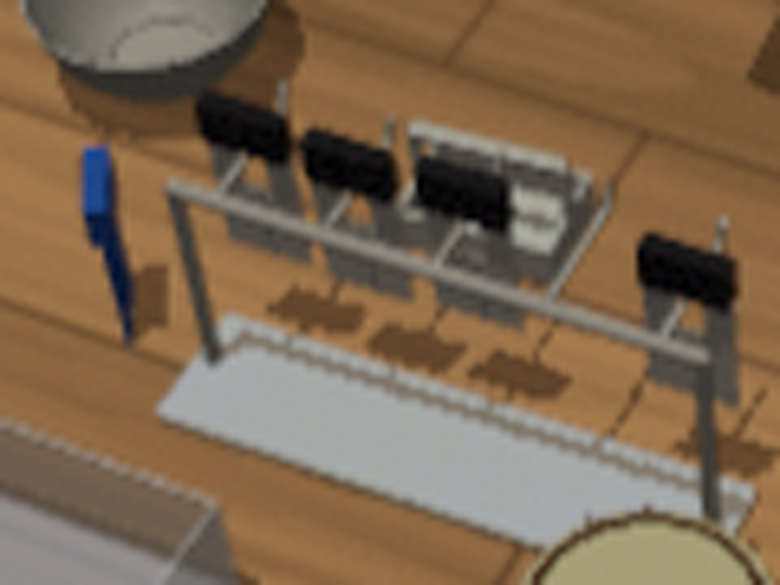

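View pics/side1.png

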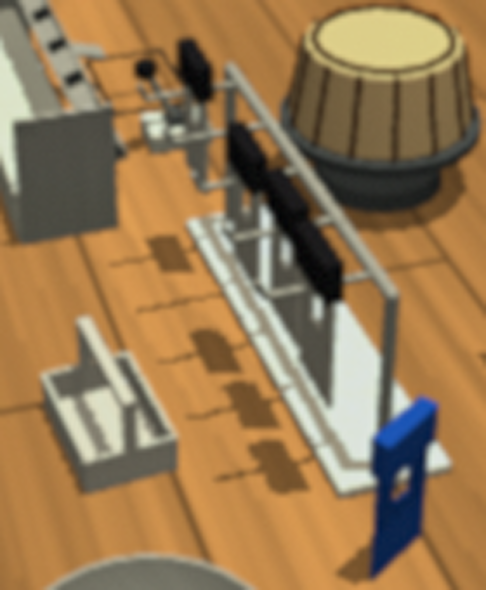

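Four real scrapers hang on the rack, with the peg at rack y=+80 empty. The blue one at scene (156,166) stands on its own, so I leave it. Next I move over the tray and rack for a wrist view.

```bash
cat >> h.py <<'E'
from scipy.spatial.transform import Rotation as Ro
def Rt(yaw=0,tilt=0):
    # yaw=0: tool x=world y, tool y=world x, z down; tilt: tool z leans towards +x (before yaw)
    B=np.array([[0,1,0],[1,0,0],[0,0,-1.]])
    return Ro.from_euler('z',yaw).as_matrix()@Ro.from_euler('y',-tilt).as_matrix()@B
def delta(p,R,p0=None,R0=None):
    s=env.observe(); p0=np.array(s["position"]) if p0 is None else p0; R0=np.array(s["tool_rot"]) if R0 is None else R0
    d=R0.T@(np.array(p)-p0); w=Ro.from_matrix(R0.T@R).as_rotvec()
    print("delta",np.round(d,4).tolist(),np.round(w,4).tolist())
E
python3 - <<'E'
from h import *
s=env.observe(); print(np.round(s["tool_rot"],3),s["position"],s["time_s"])
delta([.44,-.28,.42],Rt())
R2=Rt()@np.diag([-1,-1,1]); delta([.44,-.28,.42],R2)
E
```

```text
[[ 0.937  0.35   0.   ]
 [ 0.35  -0.937 -0.   ]
 [-0.     0.    -1.   ]] [ 0.19262154 -0.51515953  0.22542254] 1.5
delta [0.3141, -0.1336, -0.1946] [0.0, 0.0, -1.213]
delta [0.3141, -0.1336, -0.1946] [0.0, -0.0, 1.9286]
```

```bash
python3 -m pendant '[[1,0,0,-0.06,0,0,-0.18],[1,0.03,-0.01,-0.12,0,0,-0.36],[1,0.1,-0.03,-0.19,0,0,-0.54],[1,0.15,-0.06,-0.1946,0,0,-0.72],[1,0.2,-0.08,-0.1946,0,0,-0.9]]'
python3 -m pendant '[[1,0,0,0,0,0,-0.313],[1,0,0,0,0,0,-0.313]]'
python3 - <<'E'
from h import *
s=env.observe(); print(np.round(s["tool_rot"],3),s["position"],s["time_s"]); delta([.44,-.28,.42],Rt())
E
```

```text
time_s: 2.12
position: [0.3367, -0.3846, 0.4183]
tool_rot: [[0.303, 0.953, 0.001], [0.953, -0.303, -0.002], [-0.002, 0.002, -1.0]]
ft_force: [0.1, -1.1, 0.1]
grip_width: 0.0856
gripper_force: 0.0
time_s: 2.38
position: [0.3363, -0.385, 0.417]
tool_rot: [[-0.007, 1.0, 0.0], [1.0, 0.007, -0.0], [-0.0, 0.0, -1.0]]
ft_force: [-0.3, -0.5, -0.0]
grip_width: 0.0851
gripper_force: 0.0
[[-0.007  1.     0.   ]
 [ 1.     0.007 -0.   ]
 [-0.     0.    -1.   ]] [ 0.33633676 -0.38496556  0.41700191] 2.375
delta [0.1043, 0.1044, -0.003] [0.0002, 0.0004, 0.0066]
```

```bash
python3 -m pendant '[[1,0.1043,0.1044,-0.003,0,0,0.0066],[1,0.1043,0.1044,-0.003,0,0,0.0066],[1,0.1043,0.1044,-0.003,0,0,0.0066],[1,0.1043,0.1044,-0.003,0,0,0.0066]]'
python3 - <<'E'
from h import *
im=env.get_image("wrist"); cv2.imwrite("pics/w1.png",im["image"]); print(im["fx"],im["cx"],im["cy"],np.round(im["pose"],3).tolist())
s=env.observe(); print(s["position"])
for t,z in [("scraper0_mid",.157),("pegs",0),("tray_mid",.0425)]:
    for r in env.tip_of("wrist",t): print(t,round(r["conf"],2),np.round(r["centre"]),np.round(onz(im,*r["centre"],z),3))
E
```

```text
time_s: 2.88
position: [0.4409, -0.2804, 0.4198]
tool_rot: [[0.004, 1.0, 0.0], [1.0, -0.004, -0.0], [-0.0, 0.0, -1.0]]
ft_force: [0.2, -0.4, 0.5]
grip_width: 0.0853
gripper_force: 0.0
281.86809080510557 254.1047922644419 189.2097200402721 [[1.0, 0.004, 0.001, 0.44], [-0.004, 0.958, 0.285, -0.208], [0.0, -0.285, 0.958, 0.568], [0.0, 0.0, 0.0, 1.0]]
[ 0.44021633 -0.28121181  0.41971264]
scraper0_mid 0.88 [343. 251.] [ 0.585 -0.436  0.157]
scraper0_mid 0.72 [349. 212.] [ 0.588 -0.367  0.157]
pegs 0.53 [346. 213.] [ 0.637 -0.432  0.   ]
tray_mid 0.69 [252. 143.] [ 0.436 -0.274  0.042]
```

View pics/w1.png

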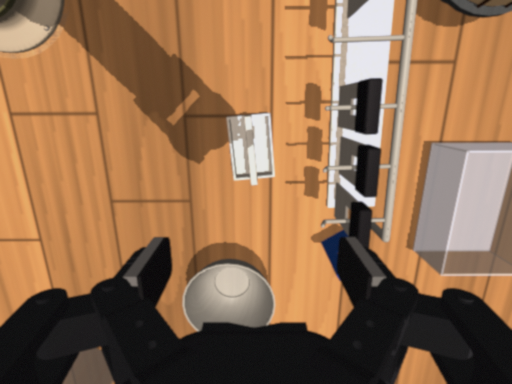

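```bash
python3 - <<'E'
from h import *
im=env.get_image("wrist"); g=im["image"]
c=g[60:240,220:420]; cv2.imwrite("pics/w2.png",cv2.resize(c,None,fx=3.3,fy=3.3,interpolation=cv2.INTER_CUBIC))
P=lambda u,v,z: np.round(onz(im,u,v,z),4)
for u,v in [(331,38),(328,107),(326,167),(324,221)]: print("tip",P(u,v,.2))
for u,v in [(413,0),(388,238)]: print("rail",P(u,v,.185))
for u,v in [(247,117),(254,184)]: print("bar",P(u,v,.085))
E
```

```text
tip [ 0.53   -0.1345  0.2   ]
tip [ 0.5316 -0.2122  0.2   ]
tip [ 0.534  -0.2888  0.2   ]
tip [ 0.5362 -0.3663  0.2   ]
rail [ 0.6276 -0.0918  0.185 ]
rail [ 0.6374 -0.4009  0.185 ]
bar [ 0.4272 -0.2279  0.085 ]
bar [ 0.4378 -0.3433  0.085 ]
```

View pics/w2.png

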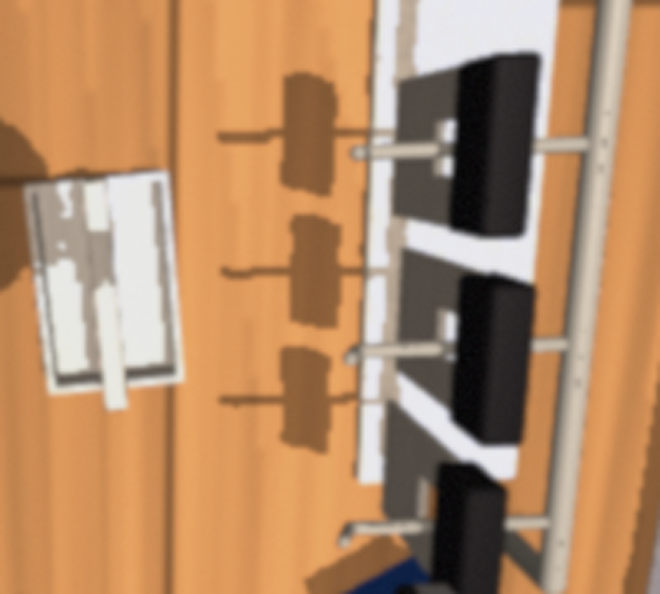

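```bash
python3 - <<'E'
from h import *
im=env.get_image("wrist")
f=lambda a,b,z: np.round(onz(im,220+a/3.3,60+b/3.3,z),4)
print("rim",[f(a,b,.035).tolist() for a,b in [(27,185),(166,172),(50,390),(183,380)]], np.mean([f(a,b,.035) for a,b in [(27,185),(166,172),(50,390),(183,380)]],axis=0))
print("bar",f(97,182,.085),f(115,408,.085))
# handle top faces
for q in [(500,145),(496,360)]: print("handle",f(*q,.226))
im=env.get_image("side"); 
print("blue top",onz(im,307,284,.138), "tray", [onz(im,*p,.035) for p in []])
# tray: side rim corners from crop (scale 590/170)
s=170/590
g=lambda a,b,z:np.round(onz(im,190+a*s,160+b*s,z),4)
r=[g(*p,.035) for p in [(42,375),(128,352),(175,437),(85,465)]]; print(np.array(r),np.mean(r,0)); print("bar side",g(84,318,.085),g(128,402,.085))
E
```

```text
rim [[0.3915, -0.2278, 0.035], [0.4686, -0.2215, 0.035], [0.401, -0.3452, 0.035], [0.4795, -0.3398, 0.035]] [ 0.43515  -0.283575  0.035   ]
bar [ 0.4312 -0.225   0.085 ] [ 0.4393 -0.3427  0.085 ]
handle [ 0.5753 -0.209   0.226 ]
handle [ 0.5823 -0.2863  0.226 ]
blue top [ 0.61084409 -0.50005196  0.138     ] tray []
[[ 0.3916 -0.237   0.035 ]
 [ 0.4695 -0.2287  0.035 ]
 [ 0.479  -0.3458  0.035 ]
 [ 0.4017 -0.3563  0.035 ]] [ 0.43545 -0.29195  0.035  ]
bar side [ 0.4313 -0.2343  0.085 ] [ 0.4402 -0.3499  0.085 ]
```

```bash
python3 - <<'E'
from h import *
delta([.4353,-.286,.12],Rt(.085))
E
```

```text
delta [-0.004, -0.0043, 0.2998] [-0.0001, 0.0, -0.093]
```

```bash
python3 -m pendant '[[0.6,-0.004,-0.0043,0.06,0,0,-0.093],[0.6,-0.004,-0.0043,0.12,0,0,-0.093],[0.6,-0.004,-0.0043,0.18,0,0,-0.093],[0.6,-0.004,-0.0043,0.24,0,0,-0.093],[0.6,-0.004,-0.0043,0.2998,0,0,-0.093]]'
python3 -m pendant '[[0.6,0,0,0.02,0,0,0],[0.6,0,0,0.042,0,0,0],[0.6,0,0,0.042,0,0,0],[0.1,0,0,0.042,0,0,0],[0,0,0,0.042,0,0,0]]' 60
python3 -m pendant '[[0,0,0,0,0,0,0],[0,0,0,0,0,0,0],[0,0,0,0,0,0,0],[0,0,0,-0.02,0,0,0],[0,0,0,-0.05,0,0,0]]'
```

```text
time_s: 3.85
position: [0.4354, -0.2857, 0.1185]
tool_rot: [[-0.085, 0.996, 0.001], [0.996, 0.085, -0.001], [-0.001, 0.001, -1.0]]
ft_force: [0.5, -0.8, -0.9]
grip_width: 0.0511
gripper_force: 0.0
time_s: 4.47
position: [0.4361, -0.2858, 0.079]
tool_rot: [[-0.086, 0.996, 0.001], [0.996, 0.086, -0.001], [-0.001, 0.001, -1.0]]
ft_force: [0.1, 0.4, 0.6]
grip_width: 0.0153
gripper_force: 0.0
time_s: 5.1
position: [0.4356, -0.285, 0.1284]
tool_rot: [[-0.086, 0.996, -0.001], [0.996, 0.086, 0.001], [0.001, -0.001, -1.0]]
ft_force: [-0.3, 0.8, 0.9]
grip_width: 0.0001
gripper_force: 0.0
```

```bash
python3 - <<'E'
from h import *
a=env.get_image("wrist")["image"]; b=env.get_image("side"); env.get_image("scene")
b=cv2.resize(b["image"][220:340,180:300],(384,384),interpolation=cv2.INTER_CUBIC)
cv2.imwrite("pics/m1.png",cv2.resize(np.hstack([a,b]),None,fx=.89,fy=.89))
E
```

```text
(no output)
```

View pics/m1.png

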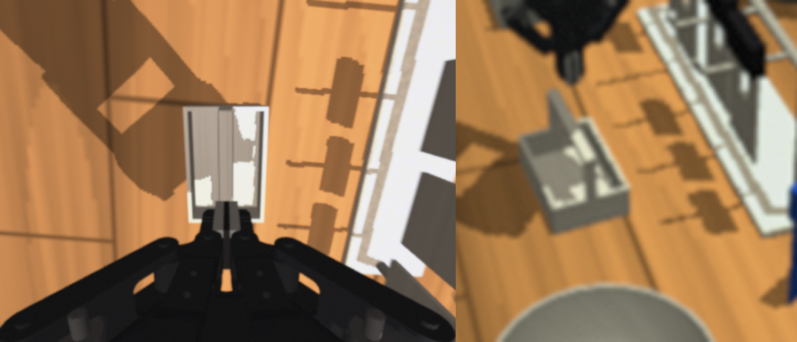

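```bash
python3 - <<'E'
from h import *
im=env.get_image("wrist"); print(np.round(im["pose"],3).tolist())
f=lambda a,b,z: np.round(onz(im,a/.89,b/.89,z),4)
print([f(*p,.035).tolist() for p in [(183,108),(270,106),(188,220),(265,222)]],"bar",f(226,108,.085),f(226,108,.035))
print("proj", proj(im,[.435,-.286,.111])*.89, [ (proj(im,[.435+.0052*k/6*1,-.286-.06*k/6,.085])*.89).round() for k in (-6,6)])
for c,z in (("side",0),("scene",0)):
    i=env.get_image(c)
    for r in env.tip_of(c,"tray_mid"): print(c,round(r["conf"],2),np.round(r["centre"],1),onz(i,*r["centre"],.0425))
i=env.get_image("side"); s=120/384/.89
g=lambda a,b,z:np.round(onz(i,180+(a-456)*s,220+b*s,z),4)
print("bar side",g(553,95,.085),g(592,162,.085),[g(*p,.035).tolist() for p in [(520,142),(628,187),(557,230),(590,120)]])
E
```

```text
[[0.996, -0.082, -0.027, 0.429], [0.086, 0.954, 0.286, -0.213], [0.002, -0.288, 0.958, 0.277], [0.0, 0.0, 0.0, 1.0]]
[[0.3901, -0.2297, 0.035], [0.4712, -0.2208, 0.035], [0.3998, -0.3462, 0.035], [0.4824, -0.3416, 0.035]] bar [ 0.43   -0.2234  0.085 ] [ 0.4303 -0.2262  0.035 ]
proj [225.51365511 199.91360244] [array([225., 111.]), array([226., 251.])]
side 0.97 [219.2 275.3] [ 0.43065862 -0.29248544  0.0425    ]
scene 0.82 [216.2 159. ] [ 0.43568753 -0.27686936  0.0425    ]
scene 0.53 [218.5 181. ] [ 0.55062405 -0.20341489  0.0425    ]
bar side [ 0.4291 -0.2422  0.085 ] [ 0.4414 -0.3548  0.085 ] [[0.3909, -0.2455, 0.035], [0.4792, -0.3448, 0.035], [0.3982, -0.383, 0.035], [0.4692, -0.2321, 0.035]]
```

```bash
python3 -m pendant '[[0.5,0,0,0,0,0,0],[0.5,0,0,0,0,0,0],[0.5,0,0,0,0,0,0],[0.5,0,0,0.025,0,0,0],[0.5,0,0,0.054,0,0,0]]' 60
python3 -m pendant '[[0,0,0,0,0,0,0],[0,0,0,0,0,0,0],[0,0,0,0,0,0,0],[0,0,0,0,0,0,0],[0,0,0,0,0,0,0]]'
python3 -c "
from rig import env
print(env.tcp_to_tips)"
```

```text
time_s: 6.18
position: [0.436, -0.2856, 0.0737]
tool_rot: [[-0.086, 0.996, 0.001], [0.996, 0.086, -0.001], [-0.001, 0.001, -1.0]]
ft_force: [-0.1, -0.3, -0.3]
grip_width: 0.0429
gripper_force: 0.0
time_s: 6.8
position: [0.4359, -0.2856, 0.0746]
tool_rot: [[-0.086, 0.996, 0.0], [0.996, 0.086, -0.001], [-0.001, 0.0, -1.0]]
ft_force: [-1.9, 0.3, 3.9]
grip_width: 0.0093
gripper_force: 60.4
0.017
```

```bash
python3 -m pendant '[[0,0,0,-0.01,0,0,0],[0,0,0,-0.02,0,0,0],[0,0,0,-0.03,0,0,0],[0,0,0,-0.03,0,0,0],[0,0,0,-0.03,0,0,0]]'
```

```text
time_s: 7.42
position: [0.4357, -0.2852, 0.1038]
tool_rot: [[-0.086, 0.996, -0.0], [0.996, 0.086, 0.0], [0.0, -0.0, -1.0]]
ft_force: [-0.5, 0.6, -2.3]
grip_width: 0.0095
gripper_force: 59.7
```

```bash
python3 -m pendant '[[0,0,0,-0.06,0,0,0],[0,0,0,-0.12,0,0,0],[0,0,0,-0.18,0,0,0],[0,0,0,-0.24,0,0,0],[0,0,0,-0.296,0,0,0]]'
python3 - <<'E'
from h import *
delta([.54,.1,.40],Rt(0))
E
```

```text
time_s: 8.05
position: [0.4355, -0.2851, 0.4018]
tool_rot: [[-0.086, 0.996, -0.0], [0.996, 0.086, 0.0], [0.0, -0.0, -1.0]]
ft_force: [-0.5, -0.3, -2.7]
grip_width: 0.009
gripper_force: 59.7
delta [0.3746, 0.1373, 0.0018] [-0.0001, -0.0001, 0.0864]
```

```bash
python3 -m pendant '[[0,0.05,0.02,0,0,0,0.02],[0,0.105,0.04,0,0,0,0.04],[0,0.16,0.06,0,0,0,0.06],[0,0.21,0.08,0,0,0,0.08],[0,0.26,0.1,0,0,0,0.086]]'
python3 -m pendant '[[0,0.04,0.01,0,0,0,0],[0,0.08,0.03,0,0,0,0],[0,0.123,0.026,0,0,0,0],[0,0.123,0.026,0,0,0,0]]'
python3 - <<'E'
from h import *
im=env.get_image("wrist"); s=env.observe(); print(s["position"],s["grip_width"])
for t,z in [("bay0",.075),("tray_mark",0),("lever_tip",.092),("dryer",0)]:
    for r in env.tip_of("wrist",t): print(t,round(r["conf"],2),np.round(r["centre"]),np.round(onz(im,*r["centre"],z),3))
cv2.imwrite("pics/w3.png",cv2.resize(im["image"],None,fx=1.55,fy=1.55,interpolation=cv2.INTER_CUBIC))
E
```

```text
time_s: 8.68
position: [0.5132, -0.0159, 0.3995]
tool_rot: [[0.0, 1.0, -0.001], [1.0, -0.0, 0.0], [0.0, -0.001, -1.0]]
ft_force: [1.1, -0.5, -2.2]
grip_width: 0.0094
gripper_force: 59.7
time_s: 9.18
position: [0.5386, 0.1078, 0.3993]
tool_rot: [[-0.004, 1.0, -0.001], [1.0, 0.004, 0.0], [0.0, -0.001, -1.0]]
ft_force: [0.4, 0.0, -1.6]
grip_width: 0.0092
gripper_force: 59.7
[0.53879979 0.1063469  0.39941329] 0.009254776164420945
bay0 0.9 [230.  77.] [0.5   0.222 0.075]
bay0 0.87 [233.  18.] [0.505 0.304 0.075]
bay0 0.6 [236. 127.] [0.508 0.146 0.075]
lever_tip 0.74 [247.  79.] [0.526 0.218 0.092]
lever_tip 0.57 [289. 116.] [0.592 0.164 0.092]
lever_tip 0.52 [236. 124.] [0.509 0.153 0.092]
dryer 0.84 [244.  78.] [0.519 0.229 0.   ]
```

View pics/w3.png

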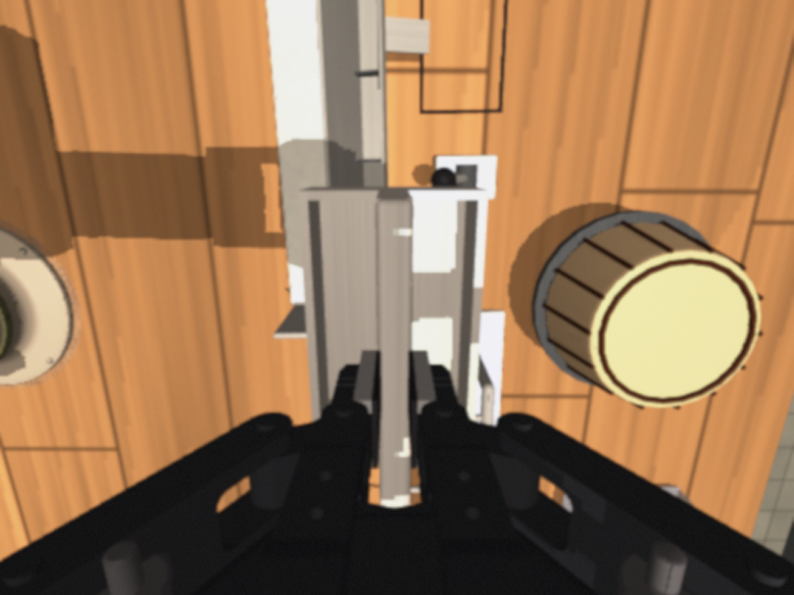

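```bash
python3 - <<'E'
from h import *
im=env.get_image("wrist")
f=lambda a,b,z: np.round(onz(im,a/1.55,b/1.55,z),4)
for p in [(421,111),(501,111),(507,2),(421,2)]: print(f(*p,0))
print("lever block",f(433,155,.025),f(497,155,.025),f(496,198,.025),"ball",f(443,179,.092))
print("dryer edge front",f(385,185,.07),f(383,0,.07))
i=env.get_image("scene"); a=i["image"][180:260,255:375]
j=env.get_image("side"); b=j["image"][130:240,165:265]
cv2.imwrite("pics/m2.png",np.vstack([cv2.resize(a,(450,300),interpolation=cv2.INTER_CUBIC),cv2.resize(b,(450,495),interpolation=cv2.INTER_CUBIC)[:300]]))
E
```

```text
[0.5697 0.2354 0.    ]
[0.6627 0.2353 0.    ]
[0.6617 0.3456 0.    ]
[0.5679 0.3458 0.    ]
lever block [0.5827 0.1861 0.025 ] [0.6557 0.186  0.025 ] [0.6577 0.138  0.025 ] ball [0.5876 0.1619 0.092 ]
dryer edge front [0.5286 0.1551 0.07  ] [0.5279 0.3259 0.07  ]
```

View pics/m2.png

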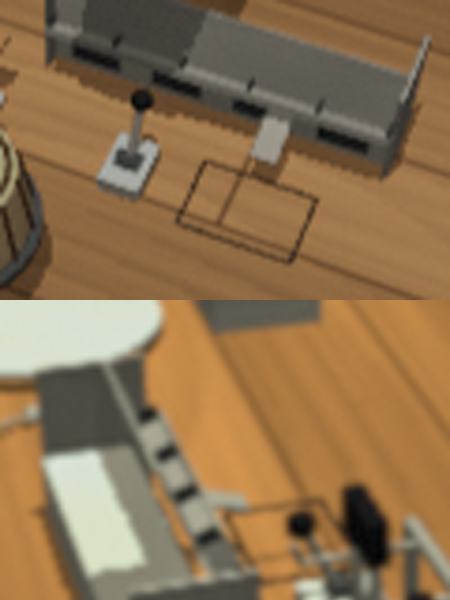

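```bash
python3 - <<'E'
from h import *
im=env.get_image("wrist")
for z in (.03,.05,.065): print("spout end",z,onz(im,429/1.55,20/1.55,z).round(4),onz(im,427/1.55,52/1.55,z).round(4))
i=env.get_image("scene"); f=lambda a,b,z:onz(i,255+a/3.75,180+b/3.75,z).round(4)
c=np.array([f(*p,0) for p in [(207,162),(317,201),(292,262),(178,221)]]); print(c,c.mean(0))
for z in (.03,.05,.065): print("spout scene",z,f(251,155,z),f(281,166,z))
# bays from lip/divider & end plates: scene
print("bay tips", [onz(i,*r["centre"],.075).round(3).tolist() for r in env.tip_of("scene","bay0")])
print("pivot", f(128,160,.022),"ball",f(143,100,.092))
delta([.616,.3005,.40],Rt(.01))
E
```

```text
spout end 0.03 [0.5749 0.3205 0.03  ] [0.5735 0.2906 0.03  ]
spout end 0.05 [0.5735 0.3149 0.05  ] [0.5721 0.2862 0.05  ]
spout end 0.065 [0.5725 0.3108 0.065 ] [0.5711 0.2829 0.065 ]
[[ 0.5689  0.2445  0.    ]
 [ 0.5684  0.3754 -0.    ]
 [ 0.6558  0.377   0.    ]
 [ 0.6572  0.2445  0.    ]] [0.612575 0.31035  0.      ]
spout scene 0.03 [0.5607 0.2918 0.03  ] [0.5612 0.3274 0.03  ]
spout scene 0.05 [0.5751 0.2954 0.05  ] [0.5756 0.3305 0.05  ]
spout scene 0.065 [0.5859 0.2981 0.065 ] [0.5863 0.3329 0.065 ]
bay tips [[0.507, 0.151, 0.075], [0.497, 0.203, 0.075], [0.494, 0.296, 0.075], [0.498, 0.387, 0.075], [0.5, 0.071, 0.075]]
pivot [0.6182 0.1675 0.022 ] ball [0.5839 0.1686 0.092 ]
delta [0.1955, 0.077, 0.0] [0.0, -0.0, -0.0101]
```

```bash
python3 - <<'E'
from h import *
for c in ("wrist","scene","side"):
    im=env.get_image(c); print(c,{k:im[k] for k in im if k not in("image","pose")})
E
```

```text
wrist {'fx': 281.86809080510557, 'fy': 281.86809080510557, 'cx': 254.1047922644419, 'cy': 189.2097200402721}
scene {'fx': 485.69504000184764, 'fy': 485.69504000184764, 'cx': 258.31830811110586, 'cy': 193.07528032859923}
side {'fx': 469.9608992921218, 'fy': 469.9608992921218, 'cx': 249.93234707583971, 'cy': 194.10229327865522}
```

```bash
python3 - <<'E'
from h import *
im=env.get_image("wrist"); f=lambda a,b,z: np.round(onz(im,a/1.55,b/1.55,z),4)
print(env.observe()["position"])
zb=.3994+.0115
print("bar",f(397,193,zb),f(397,505,zb)); print("rim far",f(303,188,zb-.05),f(490,190,zb-.05))
print("pose",np.round(im["pose"],4).tolist(), env.observe()["position"])
E
```

```text
[0.53894956 0.10525516 0.39999855]
bar [0.539  0.1693 0.4109] [0.5392 0.0529 0.4109]
rim far [0.5001 0.1681 0.3609] [0.5781 0.1673 0.3609]
pose [[1.0, 0.0002, -0.0001, 0.538], [-0.0002, 0.9584, 0.2853, 0.178], [0.0001, -0.2853, 0.9584, 0.5478], [0.0, 0.0, 0.0, 1.0]] [0.53894956 0.10525516 0.39999855]
```

```bash
python3 -m pendant '[[0,0.05,0.02,0,0,0,0],[0,0.1,0.04,0,0,0,0],[0,0.15,0.06,0,0,0,0],[0,0.194,0.079,0,0,0,-0.005],[0,0.194,0.079,0,0,0,-0.005]]'
python3 -m pendant '[[0,0,0,0.06,0,0,0],[0,0,0,0.11,0,0,0],[0,0,0,0.16,0,0,0],[0,0,0,0.2,0,0,0],[0,0,0,0.22,0,0,0]]'
python3 - <<'E'
from h import *
delta([.618,.2995,.078],Rt(.008))
E
```

```text
time_s: 10.55
position: [0.6188, 0.3023, 0.3969]
tool_rot: [[-0.009, 1.0, -0.003], [1.0, 0.009, -0.001], [-0.001, -0.003, -1.0]]
ft_force: [-0.1, 0.2, -3.3]
grip_width: 0.0094
gripper_force: 59.7
time_s: 11.18
position: [0.6169, 0.2982, 0.1779]
tool_rot: [[-0.005, 1.0, -0.003], [1.0, 0.005, -0.001], [-0.001, -0.003, -1.0]]
ft_force: [-0.2, -0.0, -2.1]
grip_width: 0.0094
gripper_force: 59.7
delta [0.0014, 0.0014, 0.0999] [-0.0031, 0.0011, -0.0034]
```

```bash
python3 -m pendant '[[0,0.001,0.001,0.04,0,0,0],[0,0.001,0.001,0.07,0,0,0],[0,0.001,0.001,0.09,0,0,0],[0,0.001,0.001,0.1,0,0,0],[0,0.001,0.001,0.101,0,0,0]]'
python3 -m pendant '[[0,0,0,0.002,0,0,0],[0,0,0,0.002,0,0,0],[0,0,0,0.002,0,0,0]]'
```

```text
time_s: 11.8
position: [0.6188, 0.3, 0.0791]
tool_rot: [[-0.005, 1.0, -0.0], [1.0, 0.005, -0.0], [-0.0, -0.0, -1.0]]
ft_force: [-0.3, 0.2, -1.9]
grip_width: 0.0092
gripper_force: 59.7
time_s: 12.18
position: [0.619, 0.3004, 0.0775]
tool_rot: [[-0.005, 1.0, 0.001], [1.0, 0.005, 0.0], [0.0, 0.001, -1.0]]
ft_force: [0.6, -0.7, -2.1]
grip_width: 0.0092
gripper_force: 59.7
```

```bash
python3 -m pendant '[[0,0,0,0.002,0,0,0],[0,0,0,0.003,0,0,0],[0,0,0,0.003,0,0,0]]'
python3 -m pendant '[[0.5,0,0,0,0,0,0],[0.5,0,0,0,0,0,0],[0.5,0,0,0,0,0,0],[0.5,0,0,0,0,0,0],[0.5,0,0,0,0,0,0]]'
python3 -m pendant '[[0.5,0,0,-0.05,0,0,0],[0.5,0,0,-0.11,0,0,0],[0.5,0,0,-0.17,0,0,0],[0.5,-0.05,0,-0.22,0,0,0],[0.5,-0.08,0,-0.25,0,0,0]]'
python3 -m pendant '[[0.5,0,0,0,0,0,0],[0.5,0,0,0,0,0,0]]'
python3 - <<'E'
from h import *
im=env.get_image("wrist"); print(env.observe()["position"]); cv2.imwrite("pics/w4.png",cv2.resize(im["image"],None,fx=1.55,fy=1.55,interpolation=cv2.INTER_CUBIC))
E
```

```text
time_s: 12.55
position: [0.6188, 0.3004, 0.0748]
tool_rot: [[-0.006, 1.0, 0.0], [1.0, 0.006, 0.0], [0.0, 0.0, -1.0]]
ft_force: [-3.5, -1.2, 5.7]
grip_width: 0.0092
gripper_force: 60.6
time_s: 13.18
position: [0.6189, 0.3004, 0.0739]
tool_rot: [[-0.005, 1.0, 0.0], [1.0, 0.005, 0.0], [0.0, 0.0, -1.0]]
ft_force: [-0.3, -0.1, -0.0]
grip_width: 0.0427
gripper_force: 0.0
time_s: 13.8
position: [0.6191, 0.2193, 0.3262]
tool_rot: [[-0.006, 1.0, 0.002], [1.0, 0.006, 0.0], [0.0, 0.002, -1.0]]
ft_force: [0.2, -0.0, -0.6]
grip_width: 0.0425
gripper_force: 0.0
time_s: 14.05
position: [0.6191, 0.2207, 0.323]
tool_rot: [[-0.006, 1.0, -0.002], [1.0, 0.006, 0.0], [0.0, -0.002, -1.0]]
ft_force: [0.7, 0.0, -0.7]
grip_width: 0.0423
gripper_force: 0.0
[0.61896263 0.22106446 0.32243879]
```

View pics/w4.png

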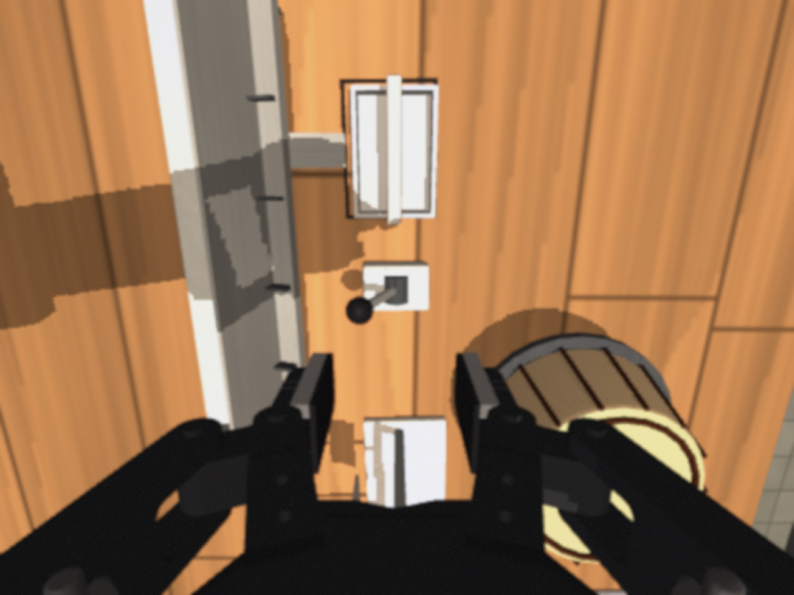

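```bash
python3 - <<'E'
from h import *
im=env.get_image("wrist"); f=lambda a,b,z: np.round(onz(im,a/1.55,b/1.55,z),4).tolist()
print("mark TL,TR,BL",f(342,80,0),f(437,80,0),f(349,216,0))
print("rim",[f(*p,.035) for p in [(350,85),(438,85),(352,216),(436,216)]])
print("bar",f(395,76,.085),f(395,222,.085))
print("div",[ (f(a,b,.08)) for a,b in [(262,98),(270,198),(278,287),(286,366)]])
print("lip",[f(a,b,.072) for a,b in [(280,0),(292,140),(297,260),(302,350)]])
print("ball",f(360,310,.092),"block",f(363,263,.025),f(429,263,.025),f(429,311,.025),f(365,311,.025))
for t,z in [("bay0",.075),("tray_mark",0),("tray_mid",.0425),("lever_tip",.092),("dryer",0)]:
    for r in env.tip_of("wrist",t): print(t,round(r["conf"],2),np.round(r["centre"]),np.round(onz(im,*r["centre"],z),3))
E
```

```text
mark TL,TR,BL [0.5655, 0.3717, 0.0] [0.6586, 0.3722, -0.0] [0.5692, 0.2395, 0.0]
rim [[0.5765, 0.3618, 0.035], [0.6566, 0.3623, 0.035], [0.5758, 0.2436, 0.035], [0.6587, 0.2441, 0.035]]
bar [0.6175, 0.3608, 0.085] [0.6183, 0.2444, 0.085]
div [[0.5081, 0.3446, 0.08], [0.5087, 0.264, 0.08], [0.51, 0.183, 0.08], [0.5122, 0.1025, 0.08]]
lip [[0.5259, 0.4174, 0.072], [0.5291, 0.3125, 0.072], [0.5273, 0.207, 0.072], [0.527, 0.1161, 0.072]]
ball [0.5868, 0.1651, 0.092] block [0.5852, 0.194, 0.025] [0.654, 0.1944, 0.025] [0.6555, 0.1416, 0.025] [0.5866, 0.1411, 0.025]
bay0 0.95 [170.  99.] [0.505 0.302 0.075]
bay0 0.82 [180. 205.] [0.508 0.15  0.075]
bay0 0.58 [172. 154.] [0.502 0.227 0.075]
bay0 0.58 [164.  29.] [0.504 0.385 0.075]
bay0 0.57 [184. 256.] [0.507 0.067 0.075]
tray_mid 0.65 [256.  97.] [0.62  0.305 0.042]
tray_mid 0.48 [173. 156.] [0.493 0.219 0.042]
tray_mid 0.24 [183. 257.] [0.498 0.045 0.042]
lever_tip 0.89 [232. 198.] [0.587 0.169 0.092]
dryer 0.8 [197. 148.] [0.521 0.226 0.   ]
dryer 0.25 [234. 201.] [0.581 0.132 0.   ]
```

The tray sits inside its outline: it is about 4 mm to +x and 2.5 mm to -y of the centre, with the lines visible at columns 342 and 437. Next I go and look down on the scrapers.

```bash
python3 -m pendant '[[0.5,-0.05,0,-0.06,0,0,0],[0.5,-0.11,-0.02,-0.08,0,0,0],[0.5,-0.17,-0.04,-0.1,0,0,0],[0.5,-0.23,-0.06,-0.1,0,0,0],[0.5,-0.29,-0.06,-0.1,0,0,0]]'
python3 -m pendant '[[0.5,-0.06,0,0,0,0,-0.015],[0.5,-0.12,0,0,0,0,-0.025],[0.5,-0.18,-0,0,0,0,-0.025],[0.5,-0.22,0,0,0,0,-0.025],[0.5,-0.22,0,0,0,0,-0.025]]'
python3 -m pendant '[[0.5,0,0,0,0,0,0],[0.5,0,0,0,0,0,0]]'
python3 - <<'E'
from h import *
im=env.get_image("wrist"); print(env.observe()["position"],np.round(im["pose"],4).tolist()); cv2.imwrite("pics/w5.png",cv2.resize(im["image"],None,fx=1.55,fy=1.55,interpolation=cv2.INTER_CUBIC)); np.save("w5.npy",im,allow_pickle=True)
E
```

```text
time_s: 15.02
position: [0.5611, -0.0539, 0.4248]
tool_rot: [[-0.006, 1.0, 0.002], [1.0, 0.006, -0.001], [-0.001, 0.002, -1.0]]
ft_force: [1.4, 0.4, 0.6]
grip_width: 0.0428
gripper_force: 0.0
time_s: 15.65
position: [0.5632, -0.2754, 0.4219]
tool_rot: [[-0.027, 1.0, -0.002], [1.0, 0.027, 0.001], [0.001, -0.002, -1.0]]
ft_force: [-0.5, 0.9, -0.4]
grip_width: 0.0425
gripper_force: 0.0
time_s: 15.9
position: [0.5635, -0.2713, 0.4242]
tool_rot: [[-0.032, 0.999, 0.001], [0.999, 0.032, -0.0], [-0.0, 0.001, -1.0]]
ft_force: [0.3, 0.2, 0.5]
grip_width: 0.0427
gripper_force: 0.0
[ 0.56349663 -0.27138699  0.42425442] [[0.9995, -0.0301, -0.0098, 0.5601], [0.0317, 0.9578, 0.2856, -0.1985], [0.0008, -0.2857, 0.9583, 0.572], [0.0, 0.0, 0.0, 1.0]]
```

View pics/w5.png

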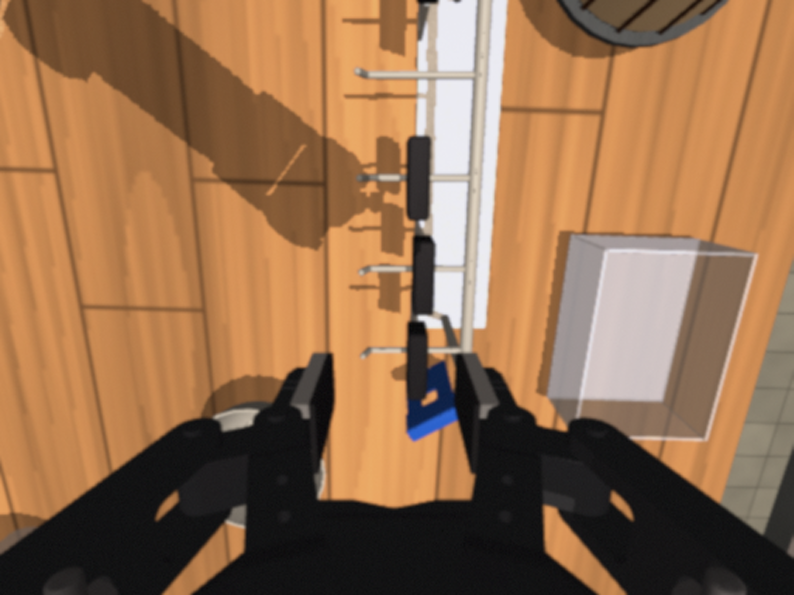

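```bash
python3 - <<'E'
from h import *
im=np.load("w5.npy",allow_pickle=True).item(); f=lambda a,b,z: np.round(onz(im,a/1.55,b/1.55,z),4)
print("tips",[f(a,b,.2).tolist() for a,b in [(362,73),(363,178),(364,271),(366,353)]])
print("peg@rail",[f(a,b,.188).tolist() for a,b in [(480,74),(472,177),(468,269),(462,350)]])
for a,b,c in [(419,136,219),(423,237,315),(417,322,396)]: print("h",f(a,b,.226),f(a,c,.226),(f(a,b,.226)+f(a,c,.226))/2)
o=np.array([.5225,-.2122]); R=Ro.from_euler('z',.03).as_matrix()[:2,:2]
for y in (-.16,-.08,0,.16): print(y, o+R@[.06,y], proj(im,[*(o+R@[.06,y]),.226])*1.55)
E
```

```text
tips [[0.5337, -0.1327, 0.2], [0.5354, -0.2111, 0.2], [0.5372, -0.2898, 0.2], [0.54, -0.3679, 0.2]]
peg@rail [[0.627, -0.1283, 0.188], [0.6272, -0.2078, 0.188], [0.6302, -0.288, 0.188], [0.6309, -0.3673, 0.188]]
h [ 0.5786 -0.1786  0.226 ] [ 0.5815 -0.24    0.226 ] [ 0.58005 -0.2093   0.226  ]
h [ 0.5854 -0.2542  0.226 ] [ 0.5887 -0.3198  0.226 ] [ 0.58705 -0.287    0.226  ]
h [ 0.584  -0.3262  0.226 ] [ 0.5873 -0.3962  0.226 ] [ 0.58565 -0.3612   0.226  ]
-0.16 [ 0.58727228 -0.37032828] [418.3993327 369.5814656]
-0.08 [ 0.58487264 -0.29036427] [420.1291783  280.91771997]
0 [ 0.582473   -0.21040027] [422.09492435 180.16282741]
0.16 [ 0.57767372 -0.05047226] [426.95761604 -69.07586715]
```

```bash
python3 - <<'E'
from h import *
delta([.580,-.2095,.212],Rt(.027))
E
```

```text
delta [0.0614, 0.0183, 0.2122] [0.0007, 0.0005, 0.005]
```

```bash
python3 -m pendant '[[0.45,0.0614,0.0183,0.03,0,0,0.005],[0.45,0.0614,0.0183,0.09,0,0,0.005],[0.45,0.0614,0.0183,0.13,0,0,0.005],[0.45,0.0614,0.0183,0.16,0,0,0.005],[0.45,0.0614,0.0183,0.17,0,0,0.005]]' 60
python3 -m pendant '[[0.45,0,0,0.02,0,0,0],[0.45,0,0,0.034,0,0,0],[0.45,0,0,0.042,0,0,0],[0.45,0,0,0.042,0,0,0],[0.45,0,0,0.042,0,0,0]]'
python3 - <<'E'
from h import *
delta([.580,-.2095,.212],Rt(.027))
E
```

```text
time_s: 16.58
position: [0.5794, -0.2097, 0.2524]
tool_rot: [[-0.026, 1.0, -0.002], [1.0, 0.026, 0.001], [0.001, -0.002, -1.0]]
ft_force: [0.8, -0.4, 0.3]
grip_width: 0.0384
gripper_force: 0.0
time_s: 17.2
position: [0.58, -0.2109, 0.2124]
tool_rot: [[-0.025, 1.0, 0.001], [1.0, 0.025, -0.001], [-0.001, 0.001, -1.0]]
ft_force: [-0.7, -0.5, 0.4]
grip_width: 0.0386
gripper_force: 0.0
delta [0.0014, 0.0, 0.0004] [0.0011, 0.0007, -0.0016]
```

```bash
python3 -m pendant '[[0.3,0,0,0,0,0,0],[0.2,0,0,0,0,0,0],[0.1,0,0,0,0,0,0],[0,0,0,0,0,0,0],[0,0,0,0,0,0,0]]' 60
python3 -m pendant '[[0,0,0,0,0,0,0],[0,0,0,-0.006,0,0,0],[0,0,0,-0.012,0,0,0],[0,0,0,-0.018,0,0,0],[0,0,0,-0.023,0,0,0]]'
python3 -m pendant '[[0,0,0,0,0,0,0],[0,0,0,0,0,0,0]]'
```

```text
time_s: 17.82
position: [0.58, -0.2109, 0.2122]
tool_rot: [[-0.025, 1.0, 0.001], [1.0, 0.025, -0.001], [-0.001, 0.001, -1.0]]
ft_force: [0.0, 0.8, 5.7]
grip_width: 0.0156
gripper_force: 60.5
time_s: 18.45
position: [0.5798, -0.2108, 0.235]
tool_rot: [[-0.025, 1.0, 0.0], [1.0, 0.025, -0.0], [-0.0, 0.0, -1.0]]
ft_force: [0.3, -0.4, -1.6]
grip_width: 0.0162
gripper_force: 59.7
time_s: 18.7
position: [0.5797, -0.2107, 0.2344]
tool_rot: [[-0.025, 1.0, -0.0], [1.0, 0.025, 0.0], [0.0, -0.0, -1.0]]
ft_force: [-0.7, -0.0, -0.9]
grip_width: 0.016
gripper_force: 59.7
```

```bash
python3 -m pendant '[[0,0,-0.02,0,0,0,0],[0,0,-0.045,0,0,0,0],[0,0,-0.07,0,0,0,0],[0,0,-0.095,0,0,0,0],[0,0,-0.1,0,0,0,0]]'
python3 -m pendant '[[0,0,0,0,0,0,0],[0,0,0,-0.03,0,0,0],[0,0,0,-0.08,0,0,0],[0,0,0,-0.13,0,0,0],[0,0,0,-0.16,0,0,0]]'
python3 - <<'E'
from h import *
o=np.array([.5195,.225]); yaw=.015; Rz=Ro.from_euler('z',yaw).as_matrix()
zs=np.array([-np.sin(.35),0,np.cos(.35)]); n=np.array([np.cos(.35),0,np.sin(.35)])
def tgt(bay,up,off,a=126): # a: TCP height along blade above lower edge (mm)
    p=np.array([-.015,-.16+.08*bay,.075])+(a/1000+up)*zs+(.002+off)*n
    return np.array([*o,0])+Rz@p
print(tgt(1,0,0),tgt(1,.06,.008))
R=Rt(yaw,.35); print(R.round(3)); delta(tgt(1,.08,.008),R)
E
```

```text
time_s: 19.32
position: [0.479, -0.2133, 0.2348]
tool_rot: [[-0.025, 1.0, -0.0], [1.0, 0.025, 0.0], [0.0, -0.0, -1.0]]
ft_force: [0.4, 0.5, -1.4]
grip_width: 0.0159
gripper_force: 59.7
time_s: 19.95
position: [0.4807, -0.2133, 0.397]
tool_rot: [[-0.026, 1.0, 0.003], [1.0, 0.026, -0.002], [-0.002, 0.003, -1.0]]
ft_force: [0.1, -0.6, -2.4]
grip_width: 0.0161
gripper_force: 59.7
[0.46437991 0.14416414 0.19404676] [0.4513225  0.14396826 0.2531523 ]
[[-0.015  0.939  0.343]
 [ 1.     0.014  0.005]
 [ 0.     0.343 -0.939]]
delta [0.3582, -0.0273, 0.1244] [-0.3473, -0.0001, 0.0113]
```

```bash
python3 -m pendant '[[0,0.06,0,0,0,0,0],[0,0.12,0,0,0,0,0],[0,0.18,0,0,0,0,0],[0,0.24,0,0,0,0,0],[0,0.3,0,0,0,0,0]]'
python3 -m pendant '[[0,0.05,-0.02,0,-0.1,0,0],[0,0.058,-0.027,0.0,-0.25,0,0.011],[0,0.058,-0.027,0.03,-0.347,0,0.011],[0,0.058,-0.027,0.06,-0.347,0,0.011],[0,0.058,-0.027,0.06,-0.347,0,0.011]]'
cat >> h.py <<'E'
o=np.array([.5195,.225]); yaw=.015; Rz=Ro.from_euler('z',yaw).as_matrix()
zs=np.array([-np.sin(.35),0,np.cos(.35)]); n=np.array([np.cos(.35),0,np.sin(.35)])
def tgt(bay,up,off,a=124):
    p=np.array([-.015,-.16+.08*bay,.075])+(a/1000+up)*zs+(.002+off)*n
    return np.array([*o,0])+Rz@p
RT=Rt(yaw,.35)
E
python3 - <<'E'
from h import *
delta(tgt(1,.05,.008),RT); delta(tgt(1,.0,.008),RT); print(env.observe()["position"])
i=env.get_image("side")["image"]; cv2.imwrite("pics/m3.png",cv2.resize(i[110:250,150:300],None,fx=4,fy=4,interpolation=cv2.INTER_CUBIC))
E
```

```text
time_s: 20.58
position: [0.4725, 0.0889, 0.3946]
tool_rot: [[-0.026, 1.0, 0.0], [1.0, 0.026, 0.0], [0.0, 0.0, -1.0]]
ft_force: [1.8, 0.3, -1.3]
grip_width: 0.0158
gripper_force: 59.7
time_s: 21.2
position: [0.4433, 0.1443, 0.3332]
tool_rot: [[-0.015, 0.942, 0.336], [1.0, 0.014, 0.007], [0.002, 0.336, -0.942]]
ft_force: [1.2, 0.2, -1.4]
grip_width: 0.0158
gripper_force: 59.7
delta [-0.0006, -0.0193, 0.0901] [-0.0071, -0.0019, -0.0005]
delta [-0.0007, -0.0189, 0.1401] [-0.0071, -0.0019, -0.0005]
[0.44327779 0.14428529 0.33321154]
```

View pics/m3.png

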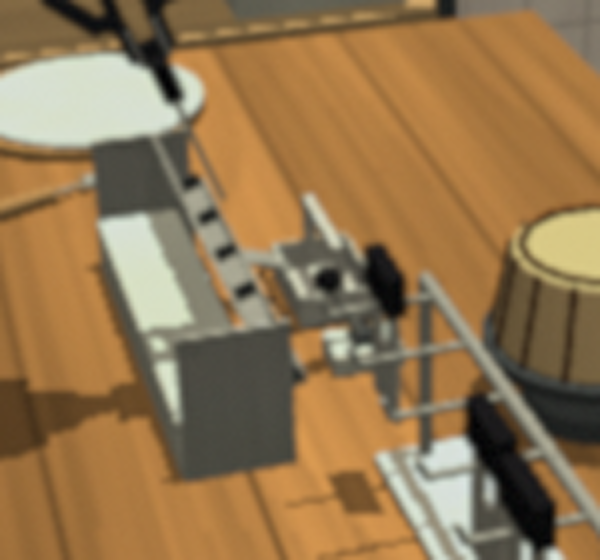

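The side view shows the scraper held by its handle at (165,85), tilted parallel to the back panel and above the ledge. I lower it now.

```bash
python3 -m pendant '[[0,0,-0.015,0.01,-0.007,-0.002,0],[0,0,-0.019,0.04,-0.007,-0.002,0],[0,0,-0.019,0.07,-0.007,-0.002,0],[0,0,-0.019,0.09,-0.007,-0.002,0],[0,0,-0.019,0.1,-0.007,-0.002,0]]'
python3 -m pendant '[[0,0,0,0.01,0,0,0],[0,0,0,0.018,0,0,0],[0,0,0,0.025,0,0,0],[0,0,0,0.03,0,0,0],[0,0,0,0.03,0,0,0]]'
python3 - <<'E'
from h import *
delta(tgt(1,.0,.008),RT); delta(tgt(1,.0,.0),RT); print(env.observe()["ft_force"])
E
```

```text
time_s: 21.88
position: [0.4612, 0.1444, 0.2345]
tool_rot: [[-0.014, 0.938, 0.347], [1.0, 0.013, 0.005], [0.0, 0.347, -0.938]]
ft_force: [-0.8, 0.2, -1.1]
grip_width: 0.0161
gripper_force: 59.7
time_s: 22.5
position: [0.4703, 0.1445, 0.2058]
tool_rot: [[-0.014, 0.938, 0.346], [1.0, 0.013, 0.005], [-0.0, 0.346, -0.938]]
ft_force: [1.5, 0.3, -1.9]
grip_width: 0.0162
gripper_force: 59.7
delta [-0.0002, -0.0016, 0.011] [0.0036, 0.0004, -0.001]
delta [-0.0002, -0.0096, 0.011] [0.0036, 0.0004, -0.001]
[ 1.51137606  0.29980867 -1.89133681]
```

```bash
for i in 1; do python3 -m pendant '[[0,0,0,0.004,0,0,0],[0,0,0,0.006,0,0,0],[0,0,0,0.006,0,0,0]]' | grep -E "posi|ft_"; python3 -m pendant '[[0,0,0,0.002,0,0,0],[0,0,0,0.003,0,0,0],[0,0,0,0.003,0,0,0]]'| grep -E "posi|ft_"; done
```

```text
position: [0.4723, 0.1445, 0.2003]
ft_force: [-0.4, 0.2, -1.4]
position: [0.4734, 0.1445, 0.1975]
ft_force: [0.1, 0.1, -1.0]
```

```bash
python3 -m pendant '[[0,0,0,0.001,0,0,0],[0,0,0,0.002,0,0,0],[0,0,0,0.002,0,0,0]]' | grep -E "posi|ft_"
```

```text
position: [0.4741, 0.1445, 0.1958]
ft_force: [-0.7, -1.4, 0.5]
```

```bash
python3 -m pendant '[[0,0,-0.002,0,0,0,0],[0,0,-0.004,0,0,0,0],[0,0,-0.006,0,0,0,0],[0,0,-0.006,0,0,0,0]]' | grep -E "posi|ft_"; python3 -m pendant '[[0,0,-0.001,0,0,0,0],[0,0,-0.002,0,0,0,0],[0,0,-0.002,0,0,0,0]]'| grep -E "posi|ft_|wid"
```

```text
position: [0.4684, 0.1445, 0.1936]
ft_force: [-0.7, -0.4, 0.3]
position: [0.4666, 0.1444, 0.193]
ft_force: [0.2, -0.1, 1.7]
grip_width: 0.0159
```

```bash
python3 -m pendant '[[0,0,-0.001,0.001,0,0,0],[0,0,-0.002,0.001,0,0,0],[0,0,-0.002,0.001,0,0,0]]'| grep -E "posi|ft_|wid"
```

```text
position: [0.4658, 0.1445, 0.1926]
ft_force: [-2.6, -0.2, 9.5]
grip_width: 0.016
```

```bash
python3 -m pendant '[[0,0,-0.001,-0.001,0,0,0],[0,0,-0.002,-0.001,0,0,0],[0,0,-0.002,-0.001,0,0,0]]'| grep -E "posi|ft_|wid|torq"; python3 - <<'E'
from h import *
s=env.observe(); delta(tgt(1,.0,.0),RT); print(np.round(s["wrist_torque"],3), np.round(s["ft_force"],2))
E
```

```text
position: [0.4637, 0.1444, 0.192]
ft_force: [5.4, -0.7, 1.9]
grip_width: 0.0158
delta [-0.0002, 0.0013, 0.0004] [0.0064, 0.0003, -0.001]
[-0.037 -1.103  0.089] [ 5.43 -0.67  1.92]
```

```bash
python3 -m pendant '[[0.22,0,0.0005,0,0,0,0],[0.26,0,0.0005,0,0,0,0],[0.32,0,0.0005,0,0,0,0],[0.4,0,0.0005,0,0,0,0],[0.45,0,0.0005,0,0,0,0]]'
python3 -m pendant '[[0.45,0,0,-0.02,0,0,0],[0.45,0,0,-0.06,0,0,0],[0.45,0,0,-0.1,0,0,0],[0.45,0,0,-0.15,0,0,0],[0.45,0,0,-0.19,0,0,0]]' | tail -3
python3 - <<'E'
from h import *
env.get_image("side");print("P",env.observe()["position"])
a=env.get_image("side")["image"]; b=env.get_image("scene")["image"]
cv2.imwrite("pics/m4.png",np.hstack([cv2.resize(a[110:250,150:250],(400,560),interpolation=cv2.INTER_CUBIC),cv2.resize(b[160:260,255:375],(400,333),interpolation=cv2.INTER_CUBIC)[:560] if 0 else cv2.copyMakeBorder(cv2.resize(b[160:260,255:375],(400,333),interpolation=cv2.INTER_CUBIC),0,227,0,0,0)]))
E
```

```text
time_s: 25.88
position: [0.4632, 0.1444, 0.1916]
tool_rot: [[-0.014, 0.938, 0.346], [1.0, 0.013, 0.005], [0.0, 0.346, -0.938]]
ft_force: [0.1, 0.1, 0.7]
grip_width: 0.0388
gripper_force: 0.0
ft_force: [0.7, -0.1, -1.0]
grip_width: 0.0384
gripper_force: 0.0
P [0.39667269 0.14368141 0.37680841]
```

View pics/m4.png

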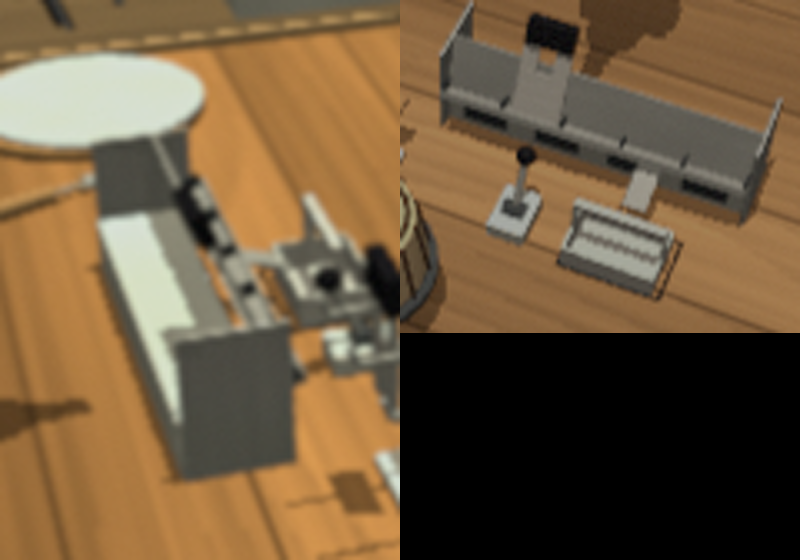

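The scraper stands in bay 1 with its blade against the back, at scene crop (540,85). The tray is still on its mark. Next is the scraper at y=-0.288.

```bash
python3 -m pendant '[[0.45,0,0,-0.04,0.08,0,0],[0.45,-0.03,0,-0.04,0.2,0,0],[0.45,-0.09,0,-0.04,0.34,0,0],[0.45,-0.15,0,-0.04,0.345,0,-0.01],[0.45,-0.21,0,-0.04,0.345,0,-0.012]]'|head -3
python3 - <<'E'
from h import *
delta([.587,-.288,.40],Rt(.027))
E
```

```text
time_s: 27.28
position: [0.3866, -0.0688, 0.4058]
tool_rot: [[-0.026, 1.0, 0.006], [1.0, 0.026, -0.0], [-0.001, 0.006, -1.0]]
delta [-0.2243, 0.1946, 0.0071] [0.0063, 0.0005, -0.0011]
```

```bash
python3 -m pendant '[[0.45,-0.045,0.04,0,0.006,0,0],[0.45,-0.09,0.08,0,0.006,0,0],[0.45,-0.135,0.12,0,0.006,0,0],[0.45,-0.18,0.155,0,0.006,0,0],[0.45,-0.223,0.1946,0.02,0.006,0,0]]'|head -3
python3 -m pendant '[[0.45,0,0,0.05,0,0,0],[0.45,0,0,0.09,0,0,0],[0.45,0,0,0.125,0,0,0],[0.45,0,0,0.125,0,0,0]]'|head -3
python3 - <<'E'
from h import *
delta([.587,-.287,.212],Rt(.027))
E
```

```text
time_s: 27.9
position: [0.5882, -0.2866, 0.3888]
tool_rot: [[-0.025, 1.0, 0.004], [1.0, 0.025, -0.002], [-0.002, 0.003, -1.0]]
time_s: 28.4
position: [0.5864, -0.2845, 0.2606]
tool_rot: [[-0.025, 1.0, -0.004], [1.0, 0.025, 0.003], [0.003, -0.004, -1.0]]
delta [-0.0027, 0.0007, 0.0486] [-0.0035, -0.0029, -0.0015]
```

```bash
python3 -m pendant '[[0.45,-0.0025,0.0005,0.02,-0.002,-0.002,0],[0.45,-0.0025,0.0005,0.036,-0.002,-0.002,0],[0.45,-0.0025,0.0005,0.045,-0.002,-0.002,0],[0.45,-0.0025,0.0005,0.0475,-0.002,-0.002,0],[0.45,-0.0025,0.0005,0.0475,-0.002,-0.002,0]]'
python3 -m pendant '[[0.3,0,0,0,0,0,0],[0.2,0,0,0,0,0,0],[0.1,0,0,0,0,0,0],[0,0,0,0,0,0,0],[0,0,0,0,0,0,0]]' 60
```

```text
time_s: 29.02
position: [0.5882, -0.2877, 0.2178]
tool_rot: [[-0.026, 1.0, 0.006], [1.0, 0.026, -0.005], [-0.005, 0.006, -1.0]]
ft_force: [-0.3, -0.5, 0.6]
grip_width: 0.0385
gripper_force: 0.0
time_s: 29.65
position: [0.5882, -0.2876, 0.2179]
tool_rot: [[-0.026, 1.0, 0.006], [1.0, 0.026, -0.005], [-0.005, 0.006, -1.0]]
ft_force: [-0.5, 0.9, 4.7]
grip_width: 0.0146
gripper_force: 58.9
```

```bash
python3 -m pendant '[[0,0,0,0,0,0,0],[0,0,0,-0.006,0,0,0],[0,0,0,-0.012,0,0,0],[0,0,0,-0.018,0,0,0],[0,0,0,-0.022,0,0,0]]'|grep -E "pos|ft|wid|force"
python3 -m pendant '[[0,0,0,0,0,0,0],[0,0,-0.025,0,0,0,0],[0,0,-0.05,0,0,0,0],[0,0,-0.075,0,0,0,0],[0,0,-0.1,0,0,0,0]]'|grep -E "pos|ft|wid|force"
python3 -m pendant '[[0,0,0,0,0,0,0],[0,0,0,-0.03,0,0,0],[0,0,0,-0.08,0,0,0],[0,0,0,-0.13,0,0,0],[0,0,0,-0.16,0,0,0]]'|grep -E "pos|ft|wid|force"
python3 -c "
from h import *
delta(tgt(2,.13,.008,130),RT)"
```

```text
position: [0.5879, -0.2874, 0.2395]
ft_force: [-0.1, -0.7, -2.3]
grip_width: 0.0144
gripper_force: 58.6
position: [0.487, -0.2899, 0.2385]
ft_force: [0.2, 0.8, -1.4]
grip_width: 0.0146
gripper_force: 58.7
position: [0.4878, -0.2893, 0.4012]
ft_force: [-0.5, -0.1, -1.6]
grip_width: 0.0146
gripper_force: 58.9
delta [0.5148, -0.0502, 0.0749] [-0.3424, 0.0043, 0.0122]
```

```bash
python3 -m pendant '[[0,0.06,0,0,0,0,0],[0,0.12,0,0,0,0,0],[0,0.18,0,0,0,0,0],[0,0.24,-0.01,0,0,0,0],[0,0.3,-0.02,0,0,0,0]]'|head -2
python3 -m pendant '[[0,0.06,-0.01,0,-0.1,0,0],[0,0.12,-0.02,0,-0.2,0,0],[0,0.17,-0.03,0.0,-0.3,0,0.012],[0,0.205,-0.03,0.03,-0.34,0.004,0.012],[0,0.213,-0.03,0.06,-0.342,0.004,0.012]]'|head -3
python3 -m pendant '[[0,0,0,0,0,0,0],[0,0,0,0,0,0,0]]'|head -3
python3 -c "
from h import *
delta(tgt(2,.03,.008,130),RT)"
```

```text
time_s: 32.15
position: [0.4593, 0.0121, 0.3973]
time_s: 32.78
position: [0.4234, 0.2244, 0.3357]
tool_rot: [[-0.018, 0.94, 0.341], [1.0, 0.016, 0.009], [0.003, 0.341, -0.94]]
time_s: 33.02
position: [0.425, 0.2219, 0.3377]
tool_rot: [[-0.014, 0.94, 0.342], [1.0, 0.013, 0.007], [0.002, 0.342, -0.94]]
delta [0.0015, -0.0052, 0.114] [-0.0013, -0.002, -0.0015]
```

```bash
python3 -m pendant '[[0,0,-0.005,0.03,0,-0.002,0],[0,0,-0.005,0.06,0,-0.002,0],[0,0,-0.005,0.09,0,-0.002,0],[0,0,-0.005,0.114,0,-0.002,0],[0,0,-0.005,0.114,0,-0.002,0]]'|grep -E "pos|ft"
python3 -m pendant '[[0,0,0,0.008,0,0,0],[0,0,0,0.016,0,0,0],[0,0,0,0.022,0,0,0],[0,0,0,0.022,0,0,0]]'|grep -E "pos|ft"
python3 -c "
from h import *
delta(tgt(2,0,.008,130),RT)"
```

```text
position: [0.4591, 0.222, 0.2273]
ft_force: [0.6, -0.9, -1.9]
position: [0.4658, 0.2227, 0.2064]
ft_force: [0.4, 0.5, -1.6]
delta [0.0015, 0.0014, 0.0067] [-0.0037, 0.0006, -0.001]
```

```bash
python3 -m pendant '[[0,0,0,0.003,0,0,0],[0,0,0,0.005,0,0,0],[0,0,0,0.005,0,0,0]]'|grep -E "pos|ft"
python3 -m pendant '[[0,0,0,0.001,0,0,0],[0,0,0,0.0015,0,0,0],[0,0,0,0.0015,0,0,0]]'|grep -E "pos|ft"
```

```text
position: [0.4675, 0.2228, 0.2019]
ft_force: [0.2, 0.3, -1.2]
position: [0.468, 0.2228, 0.2006]
ft_force: [-0.3, -0.3, -2.0]
```

```bash
python3 -m pendant '[[0,0,-0.003,0.001,0,0,0],[0,0,-0.006,0.0015,0,0,0],[0,0,-0.006,0.0015,0,0,0]]'|grep -E "pos|ft"
python3 -c "
from h import *
delta(tgt(2,0,0,130),RT)"
```

```text
position: [0.4635, 0.2231, 0.1983]
ft_force: [-1.3, 1.0, 4.9]
delta [0.0011, -0.0017, -0.0001] [0.0005, -0.0006, -0.0009]
```

```bash
python3 -m pendant '[[0,0,-0.001,-0.0005,0,0,0],[0,0,-0.002,-0.0005,0,0,0],[0,0,-0.002,-0.0005,0,0,0]]'|grep -E "pos|ft"
python3 -m pendant '[[0,0,-0.0005,0,0,0,0],[0,0,-0.001,0,0,0,0],[0,0,-0.001,0,0,0,0]]'|grep -E "pos|ft"
```

```text
position: [0.4611, 0.2228, 0.1975]
ft_force: [-1.1, 0.0, 5.2]
position: [0.4603, 0.2228, 0.1972]
ft_force: [-0.5, 0.3, 5.5]
```

```bash
python3 -m pendant '[[0,0,-0.0005,-0.0005,0,0,0],[0,0,-0.0012,-0.0005,0,0,0],[0,0,-0.0012,-0.0005,0,0,0]]'|grep -E "pos|ft"
python3 -c "
from h import *
delta(tgt(2,0,0,130),RT);print(env.observe()['wrist_torque'])"
```

```text
position: [0.4593, 0.2227, 0.1969]
ft_force: [4.6, 1.0, 0.3]
delta [0.0014, 0.0027, 0.0] [-0.0014, 0.0002, -0.0011]
[ 0.10149066 -0.99359253  0.0698899 ]
```

Panel contact made. Release, withdraw and go for the next scraper (peg -160).

```bash
python3 -m pendant '[[0.22,0,0.0005,0,0,0,0],[0.26,0,0.0005,0,0,0,0],[0.32,0,0.0005,0,0,0,0],[0.4,0,0.0005,0,0,0,0],[0.45,0,0.0005,0,0,0,0]]'|grep -E "pos|ft"
python3 -m pendant '[[0.45,0,0,-0.02,0,0,0],[0.45,0,0,-0.06,0,0,0],[0.45,0,0,-0.1,0,0,0],[0.45,0,0,-0.15,0,0,0],[0.45,0,0,-0.19,0,0,0]]' | grep -E "pos|ft"
python3 -m pendant '[[0.45,0,0,-0.04,0.08,0,0],[0.45,-0.03,0,-0.04,0.2,0,0],[0.45,-0.09,0,-0.04,0.34,0,0],[0.45,-0.15,0,-0.04,0.345,0,-0.01],[0.45,-0.21,0,-0.04,0.345,0,-0.012]]'|head -2
python3 -m pendant '[[0.45,-0.06,0.01,0,0,0,0],[0.45,-0.12,0.02,0,0,0,0],[0.45,-0.18,0.04,0,0,0,0],[0.45,-0.23,0.06,0,0,0,0],[0.45,-0.28,0.09,0,0,0,0]]'|head -3
python3 - <<'E'
from h import *
delta([.586,-.366,.40],Rt(.027))
i=env.get_image("scene")
for r in env.trace("scene","scraper0_mid"): print(round(r["conf"],2),np.round(r["bbox"]))
for r in env.tip_of("scene","tray_mid")[:1]: print(r)
E
```

```text
position: [0.459, 0.2226, 0.1967]
ft_force: [-0.8, 1.0, -0.0]
position: [0.3937, 0.2217, 0.3775]
ft_force: [0.1, 0.7, 0.6]
time_s: 38.28
position: [0.3837, 0.0097, 0.4129]
time_s: 38.9
position: [0.4811, -0.2679, 0.4141]
tool_rot: [[-0.025, 1.0, 0.002], [1.0, 0.025, -0.002], [-0.002, 0.002, -1.0]]
delta [-0.1006, 0.1024, 0.0146] [0.0024, 0.0024, -0.0024]
0.69 [179. 155.  20.  28.]
0.63 [318. 203. 101.  66.]
{'centre': [318.6, 228.9], 'conf': 0.79}
```

```bash
python3 -m pendant '[[0.45,-0.05,0.05,0.014,0.002,0.002,0],[0.45,-0.1006,0.1024,0.014,0.002,0.002,0],[0.45,-0.1006,0.1024,0.05,0.002,0.002,0],[0.45,-0.1006,0.1024,0.1,0.002,0.002,0],[0.45,-0.1006,0.1024,0.15,0.002,0.002,0]]'|head -2
python3 -m pendant '[[0.45,0,0,0,0,0,0],[0.45,0,0,0,0,0,0]]'|head -2
python3 - <<'E'
from h import *
delta([.586,-.366,.212],Rt(.027))
E
```

```text
time_s: 39.67
position: [0.5861, -0.3631, 0.2634]
time_s: 39.92
position: [0.5868, -0.3643, 0.2679]
delta [-0.0015, -0.0011, 0.0559] [0.0037, 0.0035, -0.0008]
```

```bash
python3 -m pendant '[[0.45,-0.0015,-0.001,0.025,0.002,0.002,0],[0.45,-0.0015,-0.001,0.045,0.002,0.002,0],[0.45,-0.0015,-0.001,0.054,0.002,0.002,0],[0.45,-0.0015,-0.001,0.054,0.002,0.002,0],[0.45,-0.0015,-0.001,0.054,0.002,0.002,0]]'|grep -E "pos|ft"
python3 -m pendant '[[0.3,0,0,0,0,0,0],[0.2,0,0,0,0,0,0],[0.1,0,0,0,0,0,0],[0,0,0,0,0,0,0],[0,0,0,0,0,0,0]]' 60
```

```text
position: [0.5857, -0.3661, 0.212]
ft_force: [0.9, -0.9, -0.4]
time_s: 41.18
position: [0.5856, -0.3659, 0.2111]
tool_rot: [[-0.026, 1.0, -0.001], [1.0, 0.026, 0.001], [0.001, -0.001, -1.0]]
ft_force: [2.1, 0.0, 5.4]
grip_width: 0.0159
gripper_force: 61.2
```

```bash
python3 -m pendant '[[0,0,0,0,0,0,0],[0,0,0,-0.006,0,0,0],[0,0,0,-0.012,0,0,0],[0,0,0,-0.018,0,0,0],[0,0,0,-0.023,0,0,0]]'|grep -E "pos|ft|wid|force"
python3 -m pendant '[[0,0,0,0,0,0,0],[0,0,-0.025,0,0,0,0],[0,0,-0.05,0,0,0,0],[0,0,-0.075,0,0,0,0],[0,0,-0.1,0,0,0,0]]'|grep -E "pos|ft|wid|force"
python3 -m pendant '[[0,0,0,0,0,0,0],[0,0,0,-0.03,0,0,0],[0,0,0,-0.08,0,0,0],[0,0,0,-0.13,0,0,0],[0,0,0,-0.16,0,0,0]]'|grep -E "pos|ft|wid|force"
python3 -c "
from h import *
delta(tgt(0,.13,.008,123.5),RT)"
```

```text
position: [0.5853, -0.3658, 0.2336]
ft_force: [-0.1, -0.4, -1.8]
grip_width: 0.0162
gripper_force: 60.3
position: [0.4844, -0.3683, 0.2333]
ft_force: [-0.4, 0.8, -2.1]
grip_width: 0.016
gripper_force: 60.3
position: [0.4864, -0.3685, 0.3961]
ft_force: [0.8, 0.5, -2.1]
grip_width: 0.0159
gripper_force: 60.3
delta [0.4336, -0.0457, 0.0792] [-0.3496, -0.0014, 0.0113]
```

```bash
python3 -m pendant '[[0,0.06,0,0,0,0,0],[0,0.12,0,0,0,0,0],[0,0.18,0,0,0,0,0],[0,0.24,-0.01,0,0,0,0],[0,0.28,-0.015,0,0,0,0]]'|head -2
python3 -m pendant '[[0,0.05,-0.01,0,-0.1,0,0],[0,0.1,-0.02,0,-0.2,0,0],[0,0.14,-0.03,0.0,-0.3,0,0.011],[0,0.155,-0.03,0.03,-0.35,0,0.011],[0,0.155,-0.03,0.06,-0.35,0,0.011]]'|head -2
python3 -m pendant '[[0,0,0,0,0,0,0],[0,0,0,0,0,0,0]]'|head -3
python3 -c "
from h import *
delta(tgt(0,.03,.008,123.5),RT)"
```

```text
time_s: 43.68
position: [0.4633, -0.0865, 0.3945]
time_s: 44.3
position: [0.4288, 0.0668, 0.3342]
time_s: 44.55
position: [0.4302, 0.065, 0.3358]
tool_rot: [[-0.015, 0.939, 0.343], [1.0, 0.013, 0.008], [0.004, 0.343, -0.939]]
delta [-0.0018, -0.0074, 0.1178] [-0.0003, -0.0034, -0.0014]
```

```bash
python3 -m pendant '[[0,0,-0.0074,0.03,0,-0.003,0],[0,0,-0.0074,0.06,0,-0.003,0],[0,0,-0.0074,0.09,0,-0.003,0],[0,0,-0.0074,0.117,0,-0.003,0],[0,0,-0.0074,0.117,0,-0.003,0]]'|grep -E "pos|ft"
python3 -m pendant '[[0,0,0,0.008,0,0,0],[0,0,0,0.016,0,0,0],[0,0,0,0.022,0,0,0],[0,0,0,0.025,0,0,0],[0,0,0,0.025,0,0,0]]'|grep -E "pos|ft"
python3 -c "
from h import *
delta(tgt(0,0,.008,123.5),RT)"
```

```text
position: [0.4629, 0.0658, 0.2216]
ft_force: [-0.5, 0.4, -0.5]
position: [0.4709, 0.0662, 0.1983]
ft_force: [0.3, 0.2, -0.6]
delta [-0.0019, 0.0016, 0.0047] [-0.0022, -0.0006, -0.0014]
```

```bash
python3 -m pendant '[[0,0,-0.002,0.002,0,0,0],[0,0,-0.003,0.0035,0,0,0],[0,0,-0.003,0.0035,0,0,0]]'|grep -E "pos|ft"
python3 -m pendant '[[0,0,-0.002,0.0005,0,0,0],[0,0,-0.004,0.001,0,0,0],[0,0,-0.004,0.001,0,0,0]]'|grep -E "pos|ft"
python3 -c "
from h import *
delta(tgt(0,0,0,123.5),RT)"
```

```text
position: [0.4691, 0.0662, 0.194]
ft_force: [0.6, -0.0, -1.9]
position: [0.4657, 0.0661, 0.1918]
ft_force: [0.4, 0.0, -1.3]
delta [-0.0019, 0.0006, 0.0003] [-0.0019, -0.0005, -0.0014]
```

```bash
python3 -m pendant '[[0,0,0,0.001,0,0,0],[0,0,0,0.0015,0,0,0],[0,0,0,0.0015,0,0,0]]'|grep -E "pos|ft"
python3 -m pendant '[[0,0,-0.001,0,0,0,0],[0,0,-0.002,0,0,0,0],[0,0,-0.002,0,0,0,0]]'|grep -E "pos|ft"
```

```text
position: [0.4666, 0.066, 0.1912]
ft_force: [-4.7, -0.8, 7.5]
position: [0.4656, 0.066, 0.1909]
ft_force: [0.4, 0.3, 5.8]
```

```bash
python3 -m pendant '[[0,0,-0.001,-0.0005,0,0,0],[0,0,-0.0015,-0.0005,0,0,0],[0,0,-0.0015,-0.0005,0,0,0]]'|grep -E "pos|ft"
```

```text
position: [0.4646, 0.0659, 0.1906]
ft_force: [7.7, 0.9, -0.0]
```

```bash
python3 -m pendant '[[0.22,0,0.001,0,0,0,0],[0.26,0,0.001,0,0,0,0],[0.32,0,0.001,0,0,0,0],[0.4,0,0.001,0,0,0,0],[0.45,0,0.001,0,0,0,0]]'|grep -E "pos|ft"
python3 -m pendant '[[0.45,0,0,-0.02,0,0,0],[0.45,0,0,-0.06,0,0,0],[0.45,0,0,-0.1,0,0,0],[0.45,0,0,-0.15,0,0,0],[0.45,0,0,-0.19,0,0,0]]' | grep -E "pos|ft"
python3 -m pendant '[[0.45,0,0,-0.04,0.08,0,0],[0.45,-0.02,0,-0.04,0.2,0,0],[0.45,-0.04,0,-0.04,0.34,0,0],[0.45,-0.08,0.02,-0.04,0.347,0,-0.01],[0.45,-0.115,0.06,-0.04,0.347,0,-0.012]]'|head -2
python3 -m pendant '[[0.45,0,0,0,0,0,0],[0.45,0,0,0,0,0,0]]'|head -3
python3 - <<'E'
from h import *
delta([.579,-.051,.40],Rt(.027))
a=env.get_image("side")["image"]; b=env.get_image("scene")["image"]
cv2.imwrite("pics/m5.png",np.hstack([cv2.resize(a[110:250,150:250],(400,560),interpolation=cv2.INTER_CUBIC),cv2.copyMakeBorder(cv2.resize(b[160:260,255:375],(400,333),interpolation=cv2.INTER_CUBIC),0,227,0,0,0)]))
for r in env.tip_of("side","scraper0_mid"): print(r)
E
```

```text
position: [0.4637, 0.0661, 0.1899]
ft_force: [1.3, 0.3, -0.3]
position: [0.3982, 0.0651, 0.3705]
ft_force: [-0.1, 0.5, -0.9]
time_s: 49.55
position: [0.4436, -0.0506, 0.4269]
time_s: 49.8
position: [0.4431, -0.0492, 0.4263]
tool_rot: [[-0.026, 1.0, 0.0], [1.0, 0.026, -0.001], [-0.001, 0.0, -1.0]]
delta [-0.0052, 0.1358, 0.0264] [0.0004, 0.0007, -0.0014]
{'centre': [306.1, 299.8], 'conf': 0.69}
{'centre': [211.6, 183.6], 'conf': 0.42}
```

View pics/m5.png

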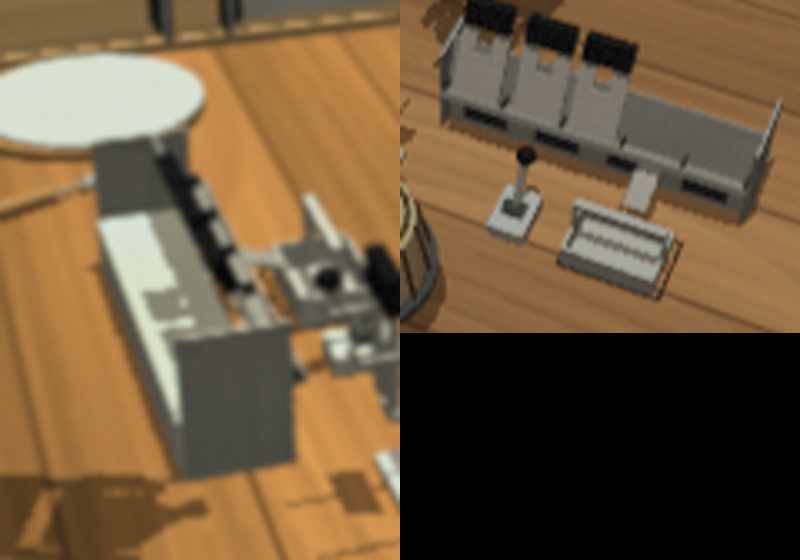

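Three scrapers stand in bays 0, 1 and 2 (scene crop (485,55), (545,75), (605,90)). The tray is unmoved. Now the last one.

```bash
python3 -m pendant '[[0.45,-0.003,0.05,0,0,0,0],[0.45,-0.005,0.1,0.02,0,0,0],[0.45,-0.005,0.135,0.06,0,0,0],[0.45,-0.005,0.1358,0.12,0,0,0],[0.45,-0.005,0.1358,0.16,0,0,0]]'|head -2
python3 -m pendant '[[0.45,0,0,0,0,0,0],[0.45,0,0,0,0,0,0]]'|head -2
python3 - <<'E'
from h import *
delta([.579,-.051,.212],Rt(.027))
im=env.get_image("wrist"); g=im["image"].max(2)
# peg/handle: dark blob between fingers
c=proj(im,[.579,-.051,.226]).astype(int); print("expect",c)
for v in range(c[1]-60,c[1]+50,10): 
    d=np.where(g[v,170:345]<50)[0]+170; print(v,d.min() if len(d) else None,d.max() if len(d) else None, len(d))
E
```

```text
time_s: 50.58
position: [0.5786, -0.0501, 0.264]
time_s: 50.82
position: [0.5799, -0.051, 0.2691]
delta [0.0002, -0.0012, 0.0571] [0.0045, 0.0022, -0.001]
expect [253 210]
150 None None 0
160 246 265 20
170 245 267 17
180 246 267 22
190 245 267 23
200 246 267 22
210 246 267 22
220 246 266 21
230 215 294 28
240 193 316 49
250 187 321 39
```

```bash
python3 -m pendant '[[0.45,0,0.001,0.025,0.002,0.001,0],[0.45,0,0.001,0.045,0.003,0.001,0],[0.45,0,0.001,0.055,0.003,0.001,0],[0.45,0,0.001,0.055,0.003,0.001,0],[0.45,0,0.001,0.055,0.003,0.001,0]]'|grep -E "pos|ft"
python3 - <<'E'
from h import *
im=env.get_image("wrist"); g=im["image"].max(2)
d=np.where(g[60:240,256]<50)[0]+60; print(d[:5],d[-3:],len(d), "far end y at .226:",onz(im,256,d[0],.226))
E
python3 -m pendant '[[0.3,0,0,0,0,0,0],[0.2,0,0,0,0,0,0],[0.1,0,0,0,0,0,0],[0,0,0,0,0,0,0],[0,0,0,0,0,0,0]]' 60
```

```text
position: [0.5809, -0.0513, 0.213]
ft_force: [-0.2, -0.2, 0.4]
[172 173 174 175 176] [237 238 239] 68 far end y at .226: [ 0.57983565 -0.00976335  0.226     ]
time_s: 52.18
position: [0.5808, -0.0512, 0.2122]
tool_rot: [[-0.026, 1.0, -0.001], [1.0, 0.026, -0.001], [-0.0, -0.001, -1.0]]
ft_force: [0.1, 0.4, 5.2]
grip_width: 0.0159
gripper_force: 60.5
```

```bash
python3 -m pendant '[[0,0,0,0,0,0,0],[0,0,0,-0.006,0,0,0],[0,0,0,-0.012,0,0,0],[0,0,0,-0.018,0,0,0],[0,0,0,-0.023,0,0,0]]'|grep -E "pos|ft|wid|force"
python3 -m pendant '[[0,0,0,0,0,0,0],[0,0,-0.025,0,0,0,0],[0,0,-0.05,0,0,0,0],[0,0,-0.075,0,0,0,0],[0,0,-0.1,0,0,0,0]]'|grep -E "pos|ft|wid|force"
python3 -m pendant '[[0,0,0,0,0,0,0],[0,0,0,-0.03,0,0,0],[0,0,0,-0.08,0,0,0],[0,0,0,-0.13,0,0,0],[0,0,0,-0.17,0,0,0]]'|grep -E "pos|ft|wid|force"
python3 -c "
from h import *
delta(tgt(3,.13,.008,124),RT)"
```

```text
position: [0.5805, -0.0512, 0.235]
ft_force: [-0.3, -0.5, -1.0]
grip_width: 0.016
gripper_force: 59.7
position: [0.4796, -0.0537, 0.2347]
ft_force: [1.0, 0.0, -1.6]
grip_width: 0.0157
gripper_force: 59.7
position: [0.4815, -0.0537, 0.4069]
ft_force: [1.4, -0.5, -2.1]
grip_width: 0.016
gripper_force: 59.7
delta [0.3587, -0.0467, 0.0896] [-0.3503, -0.0012, 0.0108]
```

```bash
python3 -m pendant '[[0,0.06,0,0,0,0,0],[0,0.12,0,0,0,0,0],[0,0.18,0,0,0,0,0],[0,0.22,-0.01,0,0,0,0],[0,0.25,-0.015,0,0,0,0]]'|head -2
python3 -m pendant '[[0,0.05,-0.01,0,-0.1,0,0],[0,0.09,-0.02,0,-0.2,0,0],[0,0.109,-0.03,0.0,-0.3,0,0.011],[0,0.109,-0.03,0.03,-0.35,0,0.011],[0,0.109,-0.03,0.06,-0.35,0,0.011]]'|head -2
python3 -m pendant '[[0,0,0,0,0,0,0],[0,0,0,0,0,0,0]]'|head -3
python3 -c "
from h import *
delta(tgt(3,.03,.008,124),RT)"
```

```text
time_s: 54.68
position: [0.4595, 0.1979, 0.4048]
time_s: 55.3
position: [0.4261, 0.305, 0.3443]
time_s: 55.55
position: [0.4274, 0.3044, 0.3463]
tool_rot: [[-0.015, 0.939, 0.342], [1.0, 0.013, 0.008], [0.003, 0.342, -0.94]]
delta [-0.0011, -0.0116, 0.1268] [-0.0004, -0.0024, -0.0012]
```

```bash
python3 -m pendant '[[0,-0.001,-0.0116,0.03,0,-0.002,0],[0,-0.001,-0.0116,0.06,0,-0.002,0],[0,-0.001,-0.0116,0.09,0,-0.002,0],[0,-0.001,-0.0116,0.126,0,-0.002,0],[0,-0.001,-0.0116,0.126,0,-0.002,0]]'|grep -E "pos|ft"
python3 -m pendant '[[0,0,0,0.008,0,0,0],[0,0,0,0.016,0,0,0],[0,0,0,0.022,0,0,0],[0,0,0,0.025,0,0,0],[0,0,0,0.025,0,0,0]]'|grep -E "pos|ft"
python3 -c "
from h import *
delta(tgt(3,0,.008,124),RT)"
```

```text
position: [0.4591, 0.3034, 0.2216]
ft_force: [0.4, -0.6, -1.0]
position: [0.4672, 0.3039, 0.199]
ft_force: [0.1, 0.0, 0.1]
delta [0.0004, 0.0015, 0.0048] [-0.0022, 0.0004, -0.0007]
```

```bash
python3 -m pendant '[[0,0,-0.002,0.002,0,0,0],[0,0,-0.004,0.0035,0,0,0],[0,0,-0.004,0.0035,0,0,0]]'|grep -E "pos|ft"
python3 -m pendant '[[0,0,-0.002,0.0005,0,0,0],[0,0,-0.004,0.0012,0,0,0],[0,0,-0.004,0.0012,0,0,0]]'|grep -E "pos|ft"
```

```text
position: [0.4644, 0.3038, 0.1943]
ft_force: [-0.1, -0.5, -1.0]
position: [0.4615, 0.3038, 0.1922]
ft_force: [0.4, -1.1, 0.9]
```

```bash
python3 -m pendant '[[0,0,-0.0005,0.0005,0,0,0],[0,0,-0.001,0.001,0,0,0],[0,0,-0.001,0.001,0,0,0]]'|grep -E "pos|ft"; python3 -c "
from h import *
delta(tgt(3,0,0,124),RT)"
```

```text
position: [0.4614, 0.3039, 0.1921]
ft_force: [-2.2, -2.5, 8.8]
delta [0.0003, 0.0012, 0.0003] [0.0012, -0.0003, -0.0008]
```

```bash
python3 -m pendant '[[0,0,-0.001,-0.0007,0,0,0],[0,0,-0.002,-0.0007,0,0,0],[0,0,-0.002,-0.0007,0,0,0]]'|grep -E "pos|ft";python3 -m pendant '[[0,0,-0.0005,0,0,0,0],[0,0,-0.001,0,0,0,0],[0,0,-0.001,0,0,0,0]]'|grep -E "pos|ft"
```

```text
position: [0.4602, 0.3039, 0.1917]
ft_force: [6.3, -2.2, 2.1]
position: [0.4598, 0.3039, 0.1916]
ft_force: [8.9, -1.9, 1.0]
```

```bash
python3 -m pendant '[[0.22,0,0.001,0,0,0,0],[0.26,0,0.001,0,0,0,0],[0.32,0,0.001,0,0,0,0],[0.4,0,0.001,0,0,0,0],[0.45,0,0.001,0,0,0,0]]'|grep -E "pos|ft"
python3 -m pendant '[[0.45,0,0,-0.02,0,0,0],[0.45,0,0,-0.06,0,0,0],[0.45,0,0,-0.1,0,0,0],[0.45,0,0,-0.15,0,0,0],[0.45,0,0,-0.19,0,0,0]]' | grep -E "pos|ft"
python3 -m pendant '[[0.45,0,0,-0.03,0.08,0,0],[0.45,-0.02,0.02,-0.03,0.2,0,0],[0.45,-0.05,0.08,-0.03,0.34,0,0],[0.45,-0.08,0.14,-0.03,0.345,0,0],[0.45,-0.08,0.2,-0.03,0.345,0,0]]'|head -2
python3 -m pendant '[[0.45,0,0,0,0,0,0],[0.45,0,0,0,0,0,0]]'|head -3
python3 - <<'E'
from h import *
im=env.get_image("wrist"); print(env.observe()["position"])
for t,z in [("scraper0_mid",.14),("tray_mid",.0425),("tray_mark",0),("lever_tip",.092),("bay0",.075)]:
    for r in env.tip_of("wrist",t): print(t,round(r["conf"],2),np.round(r["centre"]),np.round(onz(im,*r["centre"],z),3))
g=im["image"]; s=env.get_image("scene")
d=(s["image"].max(2)<45).astype(np.uint8); d[:150]=0;d[230:]=0;d[:,:262]=0;d[:,360:]=0
nn,l,st,ce=cv2.connectedComponentsWithStats(d)
for i in range(1,nn):
    if st[i,4]>40: print("blob",st[i],onz(s,*ce[i],.187).round(3))
for r in env.trace("wrist","tray_mid")[:1]:
    m=r["mask"].astype(np.uint8); print(r["conf"],m.sum(),cv2.minAreaRect(max(cv2.findContours(m,0,2)[0],key=len)))
E
```

```text
position: [0.4584, 0.3037, 0.1905]
ft_force: [-0.5, -0.3, -0.4]
position: [0.393, 0.3027, 0.3712]
ft_force: [-0.9, 0.3, -0.4]
time_s: 60.55
position: [0.5663, 0.2239, 0.4637]
time_s: 60.8
position: [0.5644, 0.226, 0.4624]
tool_rot: [[-0.014, 1.0, 0.002], [1.0, 0.014, -0.0], [-0.0, 0.002, -1.0]]
[0.56353885 0.22617001 0.46313017]
scraper0_mid 0.95 [210. 240.] [0.485 0.061 0.14 ]
scraper0_mid 0.48 [222. 143.] [0.51  0.238 0.14 ]
tray_mid 0.78 [282. 102.] [0.616 0.305 0.042]
tray_mid 0.48 [204. 152.] [0.463 0.206 0.042]
tray_mark 0.54 [224. 102.] [0.501 0.305 0.   ]
lever_tip 0.66 [266. 180.] [0.588 0.162 0.092]
bay0 0.91 [220. 144.] [0.5   0.228 0.075]
bay0 0.89 [228. 223.] [0.513 0.067 0.075]
bay0 0.88 [223.  99.] [0.507 0.308 0.075]
bay0 0.77 [225. 183.] [0.509 0.151 0.075]
bay0 0.6 [222.  51.] [0.505 0.388 0.075]
blob [274 159  15  12 121] [0.466 0.062 0.187]
blob [293 164  15  13 123] [0.464 0.146 0.187]
blob [310 170  16  12 136] [0.462 0.223 0.187]
blob [329 175  17  13 140] [0.461 0.305 0.187]
0.55 2784 ((282.5, 103.0), (70.0, 43.0), 90.0)
```

All four handles are at the expected places (x≈0.463, z 0.187, y 0.062/0.146/0.223/0.305) and the tray is at (0.616,0.305), still on its mark. Now the lever.

```bash
python3 -c "
from h import *
delta([.553,.166,.10],Rt(.015))"
python3 -m pendant '[[0,-0.03,-0.005,0,0,0,0],[0,-0.06,-0.011,0,0,0,0],[0,-0.06,-0.011,0.06,0,0,0],[0,-0.06,-0.011,0.12,0,0,0],[0,-0.06,-0.011,0.18,0,0,0]]' 40 
python3 -m pendant '[[0,0,0,0.04,0,0,0],[0,0,0,0.06,0,0,0],[0,0,0,0.07,0,0,0],[0,0,0,0.07,0,0,0],[0,0,0,0.07,0,0,0]]'
python3 -c "
from h import *
delta([.553,.166,.10],Rt(.015))"
```

```text
delta [-0.0599, -0.0131, 0.3634] [0.0034, -0.0, -0.0004]
time_s: 61.82
position: [0.5544, 0.1656, 0.2813]
tool_rot: [[-0.014, 1.0, 0.004], [1.0, 0.014, 0.0], [-0.0, 0.004, -1.0]]
ft_force: [1.0, 0.1, -0.9]
grip_width: -0.0002
gripper_force: 0.0
time_s: 62.45
position: [0.5557, 0.1658, 0.2139]
tool_rot: [[-0.014, 1.0, 0.005], [1.0, 0.014, 0.0], [0.0, 0.005, -1.0]]
ft_force: [-0.2, 0.4, 0.3]
grip_width: 0.0001
gripper_force: 0.0
delta [0.0003, -0.0032, 0.1139] [0.0048, -0.0001, -0.0008]
```

```bash
python3 -m pendant '[[0,0,-0.005,0.03,0.004,0,0],[0,0,-0.005,0.06,0.004,0,0],[0,0,-0.005,0.09,0.004,0,0],[0,0,-0.005,0.113,0.004,0,0],[0,0,-0.005,0.113,0.004,0,0]]'|grep -E "pos|ft"
python3 -m pendant '[[0,0,0.015,0,0,0,0],[0,0,0.03,0,0,0,0],[0,0,0.045,0,0,0,0],[0,0,0.06,0,0,0,0],[0,0,0.07,0,0,0,0]]'|grep -E "pos|ft"
python3 -m pendant '[[0,0,0.002,0,0,0,0],[0,0,0.005,0,0,0,0],[0,0,0.005,0,0,0,0]]'|grep -E "pos|ft"
```

```text
position: [0.5504, 0.1656, 0.0994]
ft_force: [1.2, 0.2, 0.4]
position: [0.6219, 0.1666, 0.1014]
ft_force: [-0.0, -0.1, -0.2]
position: [0.6255, 0.1667, 0.0999]
ft_force: [0.5, 0.8, -0.1]
```

```bash
python3 -m pendant '[[0,0,0.002,0,0,0,0],[0,0,0.004,0,0,0,0],[0,0,0.004,0,0,0,0]]'|grep -E "pos|ft"
python3 - <<'E'
from h import *
for c in ("side","scene","wrist"):
    im=env.get_image(c)
    for r in env.tip_of(c,"lever_tip"): print(c,round(r["conf"],2),np.round(r["centre"]),np.round(onz(im,*r["centre"],.092),3))
E
```

```text
position: [0.6298, 0.1667, 0.0998]
ft_force: [0.0, 0.1, -0.3]
side 0.47 [232. 178.] [0.592 0.17  0.092]
wrist 0.63 [187. 232.] [0.588 0.165 0.092]
```

```bash
python3 - <<'E'
from h import *
print(env.observe()["position"])
for c in ("side","scene","wrist"):
    im=env.get_image(c); g=im["image"].max(2).astype(int)
    for n_,p in (("off",[.583,.166,.092]),("mid",[.62,.166,.102]),("on",[.657,.167,.092])):
        u,v=proj(im,p).round().astype(int); print(c,n_,(u,v),g[v-3:v+4,u-6:u+7:2].tolist() if 3<v<380 else None)
E
```

```text
[0.62959378 0.1667673  0.09978552]
side off (np.int64(230), np.int64(179)) [[106, 114, 154, 122, 102, 84, 90], [143, 133, 173, 89, 54, 65, 105], [174, 137, 139, 40, 16, 47, 136], [190, 133, 100, 13, 11, 37, 161], [201, 141, 91, 10, 10, 37, 170], [196, 158, 98, 27, 13, 46, 170], [180, 170, 111, 60, 37, 60, 146]]
side mid (np.int64(239), np.int64(176)) [[88, 85, 88, 76, 51, 51, 77], [91, 87, 84, 89, 70, 57, 108], [100, 89, 80, 91, 105, 88, 136], [91, 89, 85, 91, 142, 139, 153], [54, 87, 104, 85, 149, 175, 166], [21, 91, 136, 81, 129, 185, 170], [13, 100, 164, 87, 108, 183, 173]]
side on (np.int64(249), np.int64(176)) [[51, 77, 157, 177, 177, 167, 163], [57, 108, 160, 175, 178, 171, 163], [88, 136, 162, 174, 178, 173, 163], [139, 153, 164, 172, 177, 176, 165], [175, 166, 163, 169, 176, 177, 169], [185, 170, 163, 166, 174, 176, 164], [183, 173, 164, 163, 173, 173, 146]]
scene off (np.int64(293), np.int64(206)) [[32, 9, 12, 24, 86, 65, 46], [29, 11, 16, 20, 87, 86, 78], [25, 10, 13, 13, 57, 99, 94], [22, 14, 9, 12, 40, 96, 98], [59, 20, 12, 11, 38, 98, 96], [71, 19, 21, 5, 101, 133, 97], 
[... 669 characters left out ...]
20, 23, 27, 23, 26, 23, 25], [20, 23, 25, 26, 26, 26, 24], [21, 24, 28, 29, 28, 27, 23], [22, 24, 26, 28, 28, 26, 25], [24, 25, 27, 30, 30, 28, 25]]
wrist mid (np.int64(239), np.int64(240)) [[21, 21, 19, 24, 65, 79, 79], [20, 20, 20, 27, 66, 78, 79], [19, 21, 21, 28, 69, 79, 79], [20, 20, 20, 29, 70, 81, 80], [19, 20, 22, 30, 72, 80, 80], [21, 22, 20, 33, 74, 79, 79], [26, 25, 24, 36, 74, 79, 78]]
wrist on (np.int64(301), np.int64(232)) [[216, 218, 220, 222, 221, 218, 212], [215, 218, 220, 222, 220, 217, 211], [216, 218, 220, 222, 220, 216, 211], [216, 218, 220, 221, 220, 216, 212], [216, 218, 220, 222, 220, 216, 212], [216, 218, 220, 222, 220, 215, 211], [216, 218, 221, 221, 219, 216, 212]]
```

The ball is still off at side (231,179), so the fingers passed above it and the tips do not reach as low as nominal. I back off over the top and push again 30 mm lower.

```bash
python3 -m pendant '[[0,0,0,-0.04,0,0,0],[0,0,-0.04,-0.04,0,0,0],[0,0,-0.079,-0.04,0,0,0],[0,0,-0.08,-0.04,0,0,0],[0,0,-0.08,-0.02,0,0,0]]'|grep -E "pos|ft"
python3 -m pendant '[[0,0,0,0.015,0,0,0],[0,0,0,0.03,0,0,0],[0,0,0,0.045,0,0,0],[0,0,0,0.05,0,0,0],[0,0,0,0.05,0,0,0]]'|grep -E "pos|ft"
```

```text
position: [0.5512, 0.1657, 0.1212]
ft_force: [0.1, -0.1, -0.0]
position: [0.5497, 0.1656, 0.0697]
ft_force: [-0.0, -0.3, 0.2]
```

```bash
python3 -m pendant '[[0,0,0.008,0,0,0,0],[0,0,0.015,0,0,0,0],[0,0,0.022,0,0,0,0],[0,0,0.03,0,0,0,0]]'|grep -E "pos|ft"
python3 -m pendant '[[0,0,0.01,0,0,0,0],[0,0,0.02,0,0,0,0],[0,0,0.03,0,0,0,0],[0,0,0.04,0,0,0,0]]'|grep -E "pos|ft"
```

```text
position: [0.5802, 0.166, 0.0699]
ft_force: [-1.4, -0.4, 1.0]
position: [0.6202, 0.1666, 0.0695]
ft_force: [-1.5, -0.2, -0.8]
```

Now it is pushing (about 1.4 N). I continue to the stop.

```bash
python3 -m pendant '[[0,0,0.003,0,0,0,0],[0,0,0.006,0,0,0,0],[0,0,0.008,0,0,0,0],[0,0,0.008,0,0,0,0]]'|grep -E "pos|ft"
python3 -m pendant '[[0,0,0.002,0,0,0,0],[0,0,0.004,0,0,0,0],[0,0,0.004,0,0,0,0]]'|grep -E "pos|ft"
```

```text
position: [0.6277, 0.1667, 0.0699]
ft_force: [0.8, 0.5, 0.0]
position: [0.6318, 0.1668, 0.0698]
ft_force: [0.4, -0.4, 0.3]
```

```bash
python3 -m pendant '[[0,0,0.002,0,0,0,0],[0,0,0.003,0,0,0,0],[0,0,0.003,0,0,0,0]]'|grep -E "pos|ft"
```

```text
position: [0.6329, 0.1668, 0.0696]
ft_force: [-9.4, -0.7, 3.7]
```

```bash
python3 -m pendant '[[0,0,0.0005,0,0,0,0],[0,0,0.0005,0,0,0,0]]'|grep -E "pos|ft"
python3 -m pendant '[[0,0,-0.01,0,0,0,0],[0,0,-0.03,0,0,0,0],[0,0,-0.035,-0.03,0,0,0],[0,0,-0.035,-0.08,0,0,0],[0,0,-0.035,-0.14,0,0,0]]'|grep -E "pos|ft"
python3 -m pendant '[[0,0,0,-0.06,0,0,0],[0,-0.06,0,-0.12,0,0,0],[0,-0.12,0,-0.18,0,0,0],[0,-0.18,-0.05,-0.18,0,0,0],[0,-0.24,-0.1,-0.18,0,0,0]]'|grep -E "pos|ft"
python3 - <<'E'
from h import *
for c in ("side","scene"):
    im=env.get_image(c); g=im["image"].max(2).astype(int)
    for n_,p in (("off",[.583,.166,.092]),("on",[.660,.167,.092])):
        u,v=proj(im,p).round().astype(int); print(c,n_,(u,v)); print(g[v-6:v+7:2,u-8:u+9:2])
    for t,z in (("lever_tip",.092),("tray_mid",.0425),("scraper0_mid",.14)):
        for r in env.tip_of(c,t): print(c,t,round(r["conf"],2),np.round(r["centre"]),np.round(onz(im,*r["centre"],z),3))
s=im; d=(s["image"].max(2)<45).astype(np.uint8); d[:150]=0;d[240:]=0;d[:,:262]=0;d[:,360:]=0
nn,l,st,ce=cv2.connectedComponentsWithStats(d)
for i in range(1,nn):
    if st[i,4]>15: print("blob",st[i],onz(s,*ce[i],.187).round(3),onz(s,*ce[i],.092).round(3))
E
```

```text
position: [0.6329, 0.1668, 0.0696]
ft_force: [-10.8, -0.5, 4.6]
position: [0.5998, 0.1663, 0.2109]
ft_force: [0.5, -0.6, 0.4]
position: [0.5377, -0.0275, 0.3842]
ft_force: [-0.0, -0.3, 1.0]
side off (np.int64(230), np.int64(179))
[[ 92  90  89  93  94  92  97  84 144]
 [112  90  95 114 133 132  96  86  91]
 [161 144 135 205 215 192 103 108  87]
 [167 193 133 186 221 195 103 164 124]
 [103 199 158 148 215 196 102 174 175]
 [ 80 157 171 147 174 154 100 108 112]
 [ 87  88 105 104 101  94  96 101 104]]
side on (np.int64(250), np.int64(176))
[[166 163 175 180 176 166 162 171 173]
 [171 163 167 177 178 171 163 166 173]
 [176 167 158 122 100 136 167 166 172]
 [182 173 139  45  27  65 161 166 168]
 [173 178 147  41  15  67 156 170 165]
 [140 185 158  73  89 141 139 146 168]
 [114 140 123 108 159 175 138 108 163]]
side lever_tip 0.58 [252. 176.] [0.669 0.166 0.092]
side tray_mid 0.73 [228. 176.] [0.606 0.282 0.042]
side scraper0_mid 0.83 [304. 299.] [ 0.583 -0.549  0.14 ]
side scraper0_mid 0.59 [213. 187.] [0.494 0.047 0.14 ]
scene off (np.int64(293), np.int64(206))
[[ 89  81  72  74  73  56 
[... 684 characters left out ...]
d 0.78 [281. 175.] [0.482 0.07  0.14 ]
scene scraper0_mid 0.46 [157. 164.] [ 0.643 -0.449  0.14 ]
blob [274 159  16  12 134] [0.465 0.064 0.187] [0.384 0.031 0.092]
blob [293 164  15  12 125] [0.463 0.145 0.187] [0.382 0.117 0.092]
blob [310 170  16  12 125] [0.463 0.222 0.187] [0.381 0.198 0.092]
blob [329 176  17  12 133] [0.461 0.306 0.187] [0.379 0.288 0.092]
blob [274 192  13   7  37] [0.621 0.125 0.187] [0.549 0.096 0.092]
blob [296 199  12   7  36] [0.619 0.215 0.187] [0.548 0.191 0.092]
blob [317 207   9   4  23] [0.618 0.294 0.187] [0.546 0.276 0.092]
blob [340 214  13   7  39] [0.617 0.396 0.187] [0.545 0.384 0.092]
blob [284 218   6   7  27] [0.726 0.195 0.187] [0.661 0.171 0.092]
```

```bash
python3 - <<'E'
from h import *
m=cv2.imread("pics/m5.png"); old=cv2.resize(m[:333,400:],(120,100),interpolation=cv2.INTER_AREA).astype(int)
new=env.get_image("scene")["image"][160:260,255:375].astype(int)
t=(slice(58,92),slice(46,88)); print("tray diff",np.abs(old-new)[t].mean(), "all",np.abs(old-new).mean())
T=old[t].astype(np.uint8); r=cv2.matchTemplate(new.astype(np.uint8),T,cv2.TM_CCOEFF_NORMED); print(cv2.minMaxLoc(r))
sm=cv2.resize(m[:,:400],(100,140),interpolation=cv2.INTER_AREA); ns=env.get_image("side")["image"][110:250,150:250]
t=(slice(45,80),slice(66,92)); r=cv2.matchTemplate(ns,np.ascontiguousarray(sm[t]),cv2.TM_CCOEFF_NORMED); print(cv2.minMaxLoc(r))
E
```

```text
tray diff 1.7605042016806722 all 5.211916666666666
(-0.4130817651748657, 0.9974877834320068, (66, 6), (46, 58))
(-0.5046572089195251, 0.6919524073600769, (46, 105), (66, 45))
```

```bash
python3 -c "
from rig import env
s=env.observe(); print(s['position'],s['ft_force'],s['time_s']); print(env.close_job())"
```

```text
[ 0.53864133 -0.02501598  0.38280532] [-0.77897016 -0.8243927  -0.52331719] 70.4
the job is handed in; nothing more can be done
None
```

I handed the job in at about 70 s: the tray is within its outline (about 5 mm off centre by my measurement), all four scrapers stand in bays 0–3, and the lever was pushed last, fully to on; the hand-in returned no verdict.

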